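Pack up the carving place: gouges out of their spring clips, plaque out of its tip-up nest

ROBOT

A 7-joint arm with a two-finger parallel gripper is mounted at the origin on the work surface. World frame = base frame: x ahead of the robot, y to its left, z up, the work surface at z = 0. Lengths are in mm, angles in rad, forces in N, time in s.
With the tool pointing down it reaches from about 400 to 875 mm from the base axis. Payload 4.4 kg.
Tool frame: the origin (TCP) lies at the very end of the fingers, on their centre line; the grasp point (between the pads) lies 19 mm behind it; z points along the fingers, y is the line along which they close (so a half turn about z gives the same grasp; the last joint's range is limited). The gripper opens to 85 mm and grips with 20 to 120 N. Pads are 22 mm wide; open, the fingers measure 114 mm over their backs; the gripper's body (76 mm by 85 mm) begins 54 mm behind the grasp point. The pads swing forward as they close: fully open they stand 13 mm farther back than shut.
Start: joints at [1.254, 0.628, 0.038, 1.517, -0.027, 0.996, -0.02], TCP at [161.344, -629.671, 231.313] pointing down, gripper open.
Joint ranges: [-3.06, 3.06], [-0.37, 2.12], [-1.25, 1.32], [0.18, 2.47], [-1.1, 4.24], [0.23, 1.98], [-2.94, 2.94]. Speed limits (rad/s): [2.57, 2.57, 3.14, 3.14, 3.14, 3.14, 3.14].

INTERFACE

Orientations are given as [roll, pitch, yaw] about the fixed x, y, z axes, in that order (R = Rz(yaw) Ry(pitch) Rx(roll)).
In Python, from cell import monitor, viewer, workorder gives the robot as it stands.
- The arm moves only by the tool arm_command, never from a script. Its argument "series" is one flat list of numbers, 5 for each row, row after row: the opening in per cent of the stroke, from 0 (shut) to 100 (fully open), then the shift along the tool's x, y, z in cm, then the turn about the tool's z in degrees. In form: [claw, x, y, z, roll, claw, x, y, z, roll, ...]. A call has exactly 5 rows; each row is the pose to reach, as a shift and turn from the pose commanded when the call began, along the tool's axes at that moment; what a row does not reach only later rows make up. A row lasts 1/12 s, in which the tool goes at most 41.7 mm and 7.16 degrees, less where a joint would pass 70% of its speed; a pose out of reach is approached as far as the arm can. A call with a gripper value outside its range is refused whole. The fingers move at their own pace and stop on an object; the grip force is fixed at half the most. Time passes only in rows, so rows that repeat a pose let the fingers close, or fill a call up. It gives the time, the measured TCP pose, the force, the opening and the grip force at its end, in the units of the state.
- monitor.read_state(): the state, without advancing time (a new reading comes with each control period).
- viewer.get_image(name): name is "side" or "top"; returns (picture, depth): 384x512x3 uint8, red, green, blue; 384x512 float32, mm along the optical axis (not along the pixel's ray), 0 where there is no reading.
- viewer.camera_model(name): a dict with "mtx" (3x3 intrinsics, pixels), "R" (3x3) and "t" (3): a world point X has camera coordinates R X + t. Camera axes: x right, y down, z forward; pixel columns grow to the right and rows downward; lengths in mm; the calibration is good to about 2 mm. A picture is of the moment at which its call begins. camera_model takes no time and is no camera call.
- workorder.finish_job(): hands the job in; it is judged then, once.
The state is a dict: "clock": time; "qpos": joint angles; "qd": joint speeds; "tau": joint torques, N m; "eef_pos": TCP position; "tool_rot": TCP orientation; "force": force on the tool from outside, world axes, zero at the start; "torque": the same for the moment, N m; "width": finger opening in mm; "gripper_force": force on a finger pad.
Only numpy, scipy, OpenCV 4.12 (cv2) and the standard library are available. Lean on these libraries where they do the work, as an engineer would, in place of code of your own. Each camera call takes 0.05 s, during which the arm holds its last target. There are 200 camera calls.

TASK

Pack up this carving place. Lift the brass weight off the wooden plaque and stand it in the middle of the blue coaster, then press the plaque down at the red-marked end of its nest so that it tips up, take it out and lay it flat, picture up, squarely in the middle of the cork mat. Also take every gouge from the clip rack, rolling it sideways against the red spring leaves instead of forcing it up past the steel lips, and lay them all flat in the tray; leave the other things on the bench alone.

Things in the scene. Friction and masses are not known exactly. Their poses are not given: they have to be found in the camera images.
- rack: Fixed dark board 190 (x) x 220 (y) x 12 mm, origin at the centre of its underside. Three places for gouges at y = -75, 0, +75 mm, some perhaps empty. A gouge lies along the rack's x, its axis 40 mm above the bench, on two steel saddles at x = -42 and +42 mm, each 12 mm wide along x; between them is free room for fingers, down to the board.
- lips (a point): Level with the lip edges of the middle place (rack x = 0, y = -3 mm, 55 mm above the bench). At each saddle a rigid steel lip on the -y side hooks over the handle, from 17 to 3 mm on the -y side of its axis, up to 57.5 mm above the bench: the handle cannot be lifted straight. Its collar and cap stop it from sliding lengthwise.
- leaves (a point): At the leaves of the middle place (rack x = 0, y = +14 mm, 40 mm above the bench). Red spring leaves on the +y side of each handle, 13 mm from its axis, hinged 15 mm above the bench, 32 mm tall. Moving the handle 11 to 13 mm to the rack's +y pushes them outward (about 7 N in all) and clears the lips; then lift 30 mm, kept over to +y.
- gouge1: Carving gouge: round wooden handle 24 mm thick, 116 mm long, along its x; square cap 28 x 28 mm at the -x end, brass collar 28 mm thick at x = 56 to 68 mm, steel blade 10 mm wide out to x = 112 mm; 0.09 kg. Origin on the axis, mid handle, near the centre of mass. It starts in a place of the rack, blade to the rack's +x; None if absent this time (or held).
- gouge2: Carving gouge: round wooden handle 24 mm thick, 116 mm long, along its x; square cap 28 x 28 mm at the -x end, brass collar 28 mm thick at x = 56 to 68 mm, steel blade 10 mm wide out to x = 112 mm; 0.09 kg. Origin on the axis, mid handle, near the centre of mass. It starts in a place of the rack, blade to the rack's +x; None if absent this time (or held).
- gouge3: Carving gouge: round wooden handle 24 mm thick, 116 mm long, along its x; square cap 28 x 28 mm at the -x end, brass collar 28 mm thick at x = 56 to 68 mm, steel blade 10 mm wide out to x = 112 mm; 0.09 kg. Origin on the axis, mid handle, near the centre of mass. It starts in a place of the rack, blade to the rack's +x; None if absent this time (or held).
- tray: Fixed open wooden tray with green floor, 215 (x) x 190 (y) x 30 mm high outside, walls and floor 5 mm thick. Origin at the centre of the underside. Gouges fit lying along its x, side by side 50 mm apart; a gouge lying in it has its axis 19 mm above the bench.
- nest: Fixed plywood block 186 (x) x 130 (y) x 46 mm high, origin at the centre of the underside. A pocket, x = -61 to +57 mm, 59 mm wide in y, holds the plaque flush with the block's top; its floor is a stiff see-saw. The end at -x bears a red mark: there the plaque is to be pressed.
- press (a point): Where to press, at the centre of the plaque's width: in the nest at x = -43 mm, y = 0, at the height of the block's top (46 mm above the bench).
- rocker (a joint): Tilt (rad) of the nest's see-saw floor: 0 level, 0.42 fully tipped, -x end down, +x end up. Pivot along the nest's y at x = -8 mm, 28 mm above the bench. 4 to 8 N at point press moves it; it stays where it is left. Fully tipped, the plaque's +x end stands about 24 mm above the block's top, clear for gripping across its 56 mm width.
- plaque: Wooden plaque 110 (x) x 56 (y) x 14 mm, 0.08 kg, a burnt-in pagoda picture on its upper face (+z). Origin at the centre of its underside. It starts in the nest, its x axis along the nest's x.
- weight: Brass paperweight standing on the plaque: round foot 50 mm in diameter, 16 mm high, with a round knob 26 mm in diameter on it up to 46 mm; 0.2 kg. Origin at the centre of the underside.
- coaster: Round blue coaster fixed on the bench, 100 mm in diameter, 4 mm thick, origin at the centre of the underside: the weight goes here.
- mat: Cork mat fixed on the bench, 100 (x) x 150 (y) x 4 mm, origin at the centre of the underside: the plaque goes here, its length along the mat's y.
- tape: Bystander: black tape measure 62 x 34 x 56 mm, origin under its centre.
- sander: Bystander: cork sanding block 100 x 55 x 30 mm, origin under its centre.
- glue: Bystander: white glue bottle 44 mm in diameter, 110 mm high, origin under its centre.
- varnish: Bystander: amber jar 60 mm in diameter, 75 mm high, origin under its centre.
- eraser: Bystander: white eraser 60 x 25 x 14 mm, origin under its centre.
- offcut: Bystander: plywood offcut 140 x 50 x 18 mm, origin under its centre.
- brush: Bystander: brush lying on the bench, origin under it.
There are look-alikes about, which are no part of the job. What is shaped like the gouge1 but pink is not meant.

How it is judged:
By the outcome, as a careful person would: the job done as asked, in the order asked, and still so for the second after the job is handed in, with the robot touching nothing.
Of gouge1, gouge2, gouge3 only 2 to 3 are there at a start; the rules pass over those that are not, and their reading is None.
At some moment in a run one of weight may be knocked a few centimetres aside while the robot is not near it.
Once in a run the grip may slacken for a moment while it holds something.
It also fails if it takes over 176 s, if anything falls off the work surface, if the arm or the gripper's body presses on something with over 40 N, if the wrist force passes 120 N, or if a joint passes its speed limit or range.

## Working session

There is one attempt and no reset: what is moved stays moved. The work goes in short steps, Python scripts to look and compute and a tool call to move; the robot and the scene stay as the last step left them, time stands still between calls to the robot, and variables do not carry over. Pictures are saved under pics/ and viewed, at most 14 in all, crops included, and the job is handed in when it is done.

Besides the shell and the picture viewer there is one more tool, called after "Call:" as name(argument=value, ...) on one line, values as JSON. arm_command: Moves the arm, as the interface text tells. Its arguments: {"type":"object","properties":{"series":{"type":"array","items":{"type":"number"}}},"required":["series"]}

```bash
ls; mkdir -p pics; cat > h.py <<'E'
import numpy as np, cv2
from cell import monitor, viewer, workorder
def grab(n, tag):
    p,d=viewer.get_image(n); np.savez(f'{tag}_{n}.npz',p=p,d=d)
    cv2.imwrite(f'pics/{tag}_{n}.png',p[:,:,::-1]); return p,d
def load(n,tag):
    z=np.load(f'{tag}_{n}.npz'); return z['p'],z['d']
def ray(n,u,v,z):
    m=viewer.camera_model(n); K,R,t=map(np.array,(m['mtx'],m['R'],m['t']))
    c=-R.T@t.ravel(); r=R.T@np.linalg.inv(K)@np.array([u,v,1.]); return c+r*(z-c[2])/r[2]
def cloud(n,d):
    m=viewer.camera_model(n); K,R,t=map(np.array,(m['mtx'],m['R'],m['t']))
    v,u=np.mgrid[:d.shape[0],:d.shape[1]]
    P=np.stack([u*d,v*d,d],-1)@np.linalg.inv(K).T
    return (P-t.ravel())@R
E
python3 - <<'E'
from h import *
s=monitor.read_state(); print(s)
for n in('top','side'):
    grab(n,'a'); m=viewer.camera_model(n); print(n,m['mtx'],-np.array(m['R']).T@np.array(m['t']).ravel())
p=[cv2.resize(cv2.imread(f'pics/a_{n}.png'),(800,600)) for n in('top','side')]
for n,q in zip(('top','side'),p): cv2.imwrite(f'pics/aa_{n}.png',q)
E
```

```text
pics
{'clock': 0.0, 'qpos': array([ 1.25420407,  0.62933142,  0.03840631,  1.51840166, -0.02698013,
        0.99628264, -0.02000064]), 'qd': array([ 0.00236327, -0.00025155,  0.00102708, -0.00012598, -0.00115346,
       -0.00091323, -0.00053631]), 'tau': array([-3.63672689e-04, -5.63413882e+01,  1.22676082e+00, -1.93448049e+01,
        1.12060021e-02,  1.04772786e-02, -3.97123102e-06]), 'eef_pos': array([ 161.19522991, -629.03720367,  230.38720152]), 'tool_rot': array([-3.13968669e+00,  2.07607809e-05,  2.50830531e-01]), 'force': array([0.75271766, 0.83343484, 0.66315963]), 'torque': array([ 0.01667914, -0.03294698, -0.02037247]), 'gripper_force': 0.0, 'width': 85.46887031306025}
top [[445.44017468   0.         251.61042118]
 [  0.         445.44017468 192.92785035]
 [  0.           0.           1.        ]] [ 275.96893516  -13.37660393 1440.5662729 ]
side [[460.64319067   0.         258.15627248]
 [  0.         460.64319067 190.44401093]
 [  0.           0.           1.        ]] [188.07733828 755.56106456 867.66324736]
```

View pics/aa_top.png

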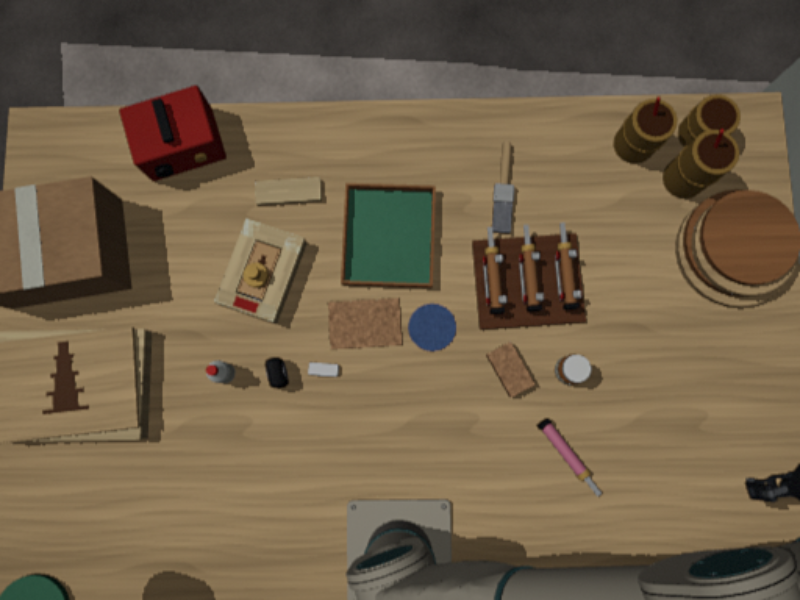

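View pics/aa_side.png

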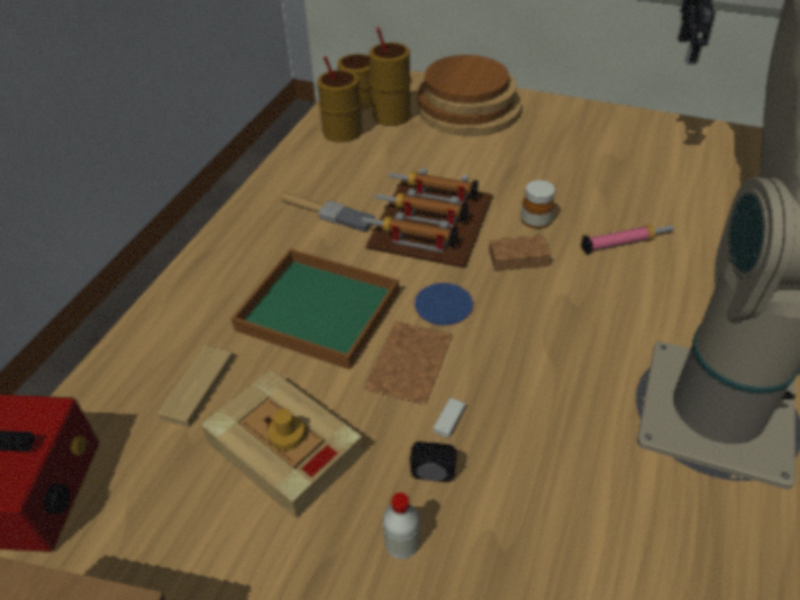

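The top view shows the rack with three orange-handled gouges at about (495,275), (530,275) and (567,270). The pink look-alike lies at (570,460) on the bench and is not wanted. The nest is at (260,270) with its red mark at (245,305), the weight at (256,272), the tray at (390,235), the mat at (365,323) and the coaster at (432,327).

```bash
cat >> h.py <<'E'
def rect(mask,n,z):
    cs,_=cv2.findContours(mask.astype(np.uint8),cv2.RETR_EXTERNAL,cv2.CHAIN_APPROX_NONE)
    c=max(cs,key=cv2.contourArea)[:,0]
    w=np.array([ray(n,u,v,z)[:2] for u,v in c],np.float32)
    return cv2.minAreaRect(w), w
def win(m,x0,y0,x1,y1):
    k=1/1.5625; o=np.zeros_like(m); s=np.s_[int(y0*k):int(y1*k),int(x0*k):int(x1*k)]; o[s]=m[s]; return o
E
python3 - <<'E'
from h import *
p,d=load('top','a'); C=cloud('top',d); hsv=cv2.cvtColor(p,cv2.COLOR_RGB2HSV); H,S,V=[hsv[...,i].astype(int) for i in range(3)]
Z=C[...,2]
bx=lambda *a: win(np.ones(Z.shape,bool),*a)
print('bench z',np.median(Z[bx(380,400,480,440)]),np.std(Z[bx(380,400,480,440)]))
def show(k,m,z): print(k,np.round(rect(m,'top',z)[0][0],1),np.round(rect(m,'top',z)[0][1],1),round(rect(m,'top',z)[0][2],1), 'medz',round(float(np.median(Z[m])),1),m.sum())
g=win((H>60)&(H<95)&(S>80),330,170,450,300); show('trayfloor',g,5)
show('coaster',win((H>98)&(H<125)&(S>80),400,290,465,365),4)
for zlo in(2,): 
  show('mat',win((S>80)&(H<18)&(V<200)&(Z<12),318,289,405,358),4)
show('nest',win((Z>30),200,205,320,335),46)
show('redmark',win(((H<8)|(H>172))&(S>140),225,285,265,320),46)
show('weight',win((Z>80),230,240,290,300),92)
show('rack',win((Z>6)&(Z<25)|(Z>30),465,225,600,335),12)
for k,x in (('gl',494),('gm',530),('gr',567)):
    m=win((Z>30)&(H>5)&(H<20)&(S>110),x-17,240,x+17,310); q=C[m]; top=q[q[:,2]>np.percentile(q[:,2],50)]
    print(k,m.sum(),np.round(top.mean(0),1),np.percentile(q[:,2],[5,50,95]).round(1)); show(k,m,46)
for n,b in dict(tray=(335,175,445,295),matc=(320,290,410,355),nest=(205,210,315,330)).items():
    cv2.imwrite(f'pics/c_{n}.png',p[int(b[1]*.64):int(b[3]*.64),int(b[0]*.64):int(b[2]*.64),::-1])
a=cv2.resize(p[110:235,130:395,::-1],(800,377),interpolation=cv2.INTER_CUBIC); cv2.imwrite('pics/b.png',a)
E
```

```text
bench z 0.02011683365190238 62.402322636996544
trayfloor [646.2  12.3] [175.5 196.9] 86.9 medz 5.7 3052
coaster [449.3 -76.3] [94.1 91.5] 89.0 medz 3.8 681
mat [459.8  63.9] [103.1 153.1] 2.3 medz 3.8 1482
nest [569.  276.8] [133.3 186.1] 70.2 medz 46.2 2351
redmark [496.5 304.8] [47.9 18.1] 70.6 medz 46.4 90
weight [555.1 282.2] [24.8 24. ] 45.5 medz 91.5 65
rack [ 556.6 -275.5] [220.7 224.8] 4.2 medz 14.3 4008
gl 268 [ 532.9 -198.    83.9] [42.  50.  56.3]Traceback (most recent call last):
  File "<stdin>", line 17, in <module>
  File "<stdin>", line 6, in show
  File "h.py", line 19, in rect
    w=np.array([ray(n,u,v,z)[:2] for u,v in c],np.float32)
                ~~~^^^^^^^^^
  File "h.py", line 9, in ray
    m=viewer.camera_model(n); K,R,t=map(np.array,(m['mtx'],m['R'],m['t']))
ValueError: time passes only in moves, steps and waits
```

```bash
python3 - <<'E'
from cell import viewer
import pickle; pickle.dump({n:viewer.camera_model(n) for n in('top','side')},open('cam.pkl','wb'))
E
sed -i 's/viewer.camera_model(n)/CAM[n]/; 1a import pickle,os\nCAM=pickle.load(open("cam.pkl","rb"))' h.py
python3 - <<'E'
from h import *
p,d=load('top','a'); C=cloud('top',d); hsv=cv2.cvtColor(p,cv2.COLOR_RGB2HSV); H,S,V=[hsv[...,i].astype(int) for i in range(3)]
Z=C[...,2]
for k,x in (('gl',494),('gm',530),('gr',567)):
    m=win((Z>44)&(Z<60)&(H>5)&(H<20)&(S>110),x-17,240,x+17,310); q=C[m]
    r=rect(m,'top',46)[0]
    print(k,m.sum(),np.round(q.mean(0),1),np.percentile(q[:,2],[5,50,95]).round(1),r)
m=win((H<20)&(V<75)&(S>60)&(Z<25)|(Z>30)&(Z<200),465,230,595,335)
q=C[(Z>8)&(Z<17)&win(np.ones(Z.shape,bool),465,225,600,335)]
print('board',cv2.minAreaRect(q[:,:2].astype(np.float32)),len(q))
q=C[(Z>26)&(Z<34)&win(np.ones(Z.shape,bool),330,170,450,300)]
print('trayrim',cv2.minAreaRect(q[:,:2].astype(np.float32)),len(q))
q=C[(Z>44)&(Z<49)&win(np.ones(Z.shape,bool),200,205,320,335)]
print('nest',cv2.minAreaRect(q[:,:2].astype(np.float32)),len(q))
a=cv2.resize(p[110:235,130:395,::-1],(800,377),interpolation=cv2.INTER_CUBIC); cv2.imwrite('pics/b.png',a)
E
```

```text
gl 239 [ 539.4 -201.    50.3] [45.  50.2 56.2] ((539.888427734375, -201.6895294189453), (119.33189392089844, 23.977388381958008), 2.6093621253967285)
gm 235 [ 541.7 -275.4   50.7] [45.3 50.8 56.4] ((543.0226440429688, -276.508544921875), (116.89073181152344, 23.76566505432129), 3.5353846549987793)
gr 242 [ 545.6 -350.5   50.2] [45.  50.2 55.4] ((547.01220703125, -351.7379455566406), (124.80475616455078, 25.779624938964844), 2.8838937282562256)
board ((548.3697509765625, -288.82421875), (271.2226867675781, 230.19863891601562), 84.23284912109375) 2255
trayrim ((644.7252197265625, 12.674728393554688), (189.94442749023438, 216.88755798339844), 86.99523162841797) 353
nest ((569.99267578125, 277.8760986328125), (130.2531280517578, 185.79910278320312), 69.91116333007812) 1177
```

View pics/b.png

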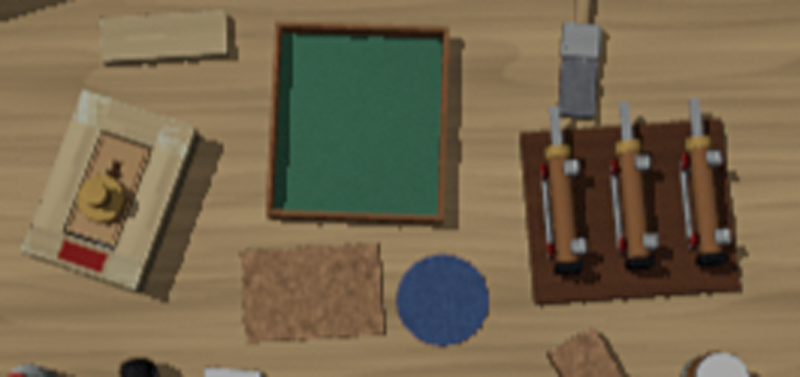

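```bash
cat > plan.py <<'E'
# usage: plan.py "x,y,z,yaw_deg" ... ; prints tool-frame shifts (cm) and roll (deg) per call from the present pose
import sys, numpy as np
from cell import monitor
s=monitor.read_state(); c=np.r_[s['eef_pos'],np.degrees(s['tool_rot'][2])]
print('t',round(s['clock'],2),'at',np.round(c,1),'F',np.round(s['force'],1),'w',round(s['width'],1),'gf',round(s['gripper_force'],1),'rp',np.round(s['tool_rot'][:2],3),'q',np.round(s['qpos'],2))
for a in sys.argv[1:]:
    w=np.array([float(k) for k in a.split(',')]); d=w-c
    n=int(max(1,np.ceil(max(np.linalg.norm(d[:3])/195,abs(d[3])/33))))
    for i in range(n):
        y=np.radians(c[3]); e=d/n
        print(a,'| x %.2f y %.2f z %.2f roll %.1f'%((e[0]*np.cos(y)+e[1]*np.sin(y))/10,(e[0]*np.sin(y)-e[1]*np.cos(y))/10,-e[2]/10,-e[3]))
        c=c+e
E
python3 plan.py 450,-450,231,60 600,-100,231,110 555,282,160,160
python3 - <<'E'
from h import *
p,d=load('side','a'); a=cv2.resize(p[105:175,225:320,::-1],(760,560),interpolation=cv2.INTER_CUBIC); cv2.imwrite('pics/r.png',a)
E
```

```text
t 0.1 at [ 161.2 -629.1  230.5   14.4] F [ 0.4 -0.3  0.4] w 85.3 gf 0.0 rp [-3.14  0.  ] q [ 1.25  0.63  0.04  1.52 -0.03  1.   -0.02]
450,-450,231,60 | x 16.21 y -5.09 z -0.03 roll -22.8
450,-450,231,60 | x 16.92 y 1.59 z -0.03 roll -22.8
600,-100,231,110 | x 18.91 y -2.25 z -0.00 roll -25.0
600,-100,231,110 | x 18.09 y 5.95 z -0.00 roll -25.0
555,282,160,160 | x 12.48 y 2.95 z 2.37 roll -16.7
555,282,160,160 | x 11.11 y 6.40 z 2.37 roll -16.7
555,282,160,160 | x 8.81 y 9.32 z 2.37 roll -16.7
```

View pics/r.png

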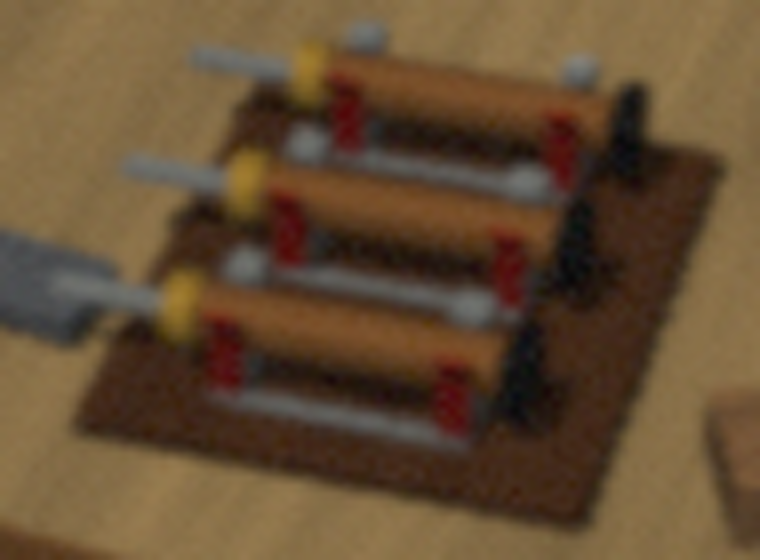

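The crop confirms three orange gouges in the rack, with red leaves only at the saddles and a low hinge bar between them. So the fingers have free room at the middle of each handle. Now I start moving.

Call:
arm_command(series=[100, 3.2, -1, 0, -4.6, 100, 6.5, -2, 0, -9, 100, 9.7, -3, 0, -13.5, 100, 13, -4.1, 0, -18, 100, 16.2, -5.1, 0, -22.8])

```text
clock: 0.52
eef_pos: [306.8, -538.6, 230.9]
tool_rot: [-3.141, -0.0, 0.653]
force: [0.1, 0.9, 0.6]
width: 85.2
gripper_force: 0.0
```

Call:
arm_command(series=[100, 3.4, 0.3, 0, -4.6, 100, 6.8, 0.6, 0, -9, 100, 10.2, 1, 0, -13.5, 100, 13.5, 1.3, 0, -18, 100, 16.9, 1.6, 0, -22.8])

```text
clock: 0.93
eef_pos: [450.8, -449.6, 230.9]
tool_rot: [-3.141, 0.0, 1.05]
force: [0.3, -0.1, -0.5]
width: 85.4
gripper_force: 0.0
```

Good tracking. I'll continue to above the weight.

Call:
arm_command(series=[100, 3.8, -0.4, 0, -5, 100, 7.6, -0.9, 0, -10, 100, 11.3, -1.3, 0, -15, 100, 15.1, -1.8, 0, -20, 100, 18.9, -2.2, 0, -25])

```text
clock: 1.35
eef_pos: [525.5, -274.3, 231.0]
tool_rot: [-3.141, -0.0, 1.487]
force: [1.2, 0.7, 0.7]
width: 85.5
gripper_force: 0.0
```

Call:
arm_command(series=[100, 3.6, 1.2, 0, -5, 100, 7.2, 2.4, 0, -10, 100, 10.9, 3.6, 0, -15, 100, 14.5, 4.8, 0, -20, 100, 18.1, 6, 0, -25])

```text
clock: 1.77
eef_pos: [601.3, -99.3, 231.1]
tool_rot: [-3.141, -0.0, 1.923]
force: [0.7, 0.1, 0.1]
width: 85.6
gripper_force: 0.0
```

Call:
arm_command(series=[100, 2.5, 0.6, 0.4, -3.3, 100, 5, 1.2, 0.9, -6.7, 100, 7.5, 1.8, 1.4, -10, 100, 10, 2.4, 1.9, -13.3, 100, 12.5, 3, 2.4, -16.7])

```text
clock: 2.18
eef_pos: [586.1, 27.8, 206.7]
tool_rot: [-3.141, -0.0, 2.214]
force: [0.7, -0.3, 0.0]
width: 85.0
gripper_force: 0.0
```

Call:
arm_command(series=[100, 2.2, 1.3, 0.4, -3.3, 100, 4.4, 2.6, 0.9, -6.7, 100, 6.7, 3.8, 1.4, -10, 100, 8.9, 5.1, 1.9, -13.3, 100, 11.1, 6.4, 2.4, -16.7])

```text
clock: 2.6
eef_pos: [571.2, 154.9, 182.7]
tool_rot: [-3.141, -0.0, 2.505]
force: [1.0, -0.3, 0.5]
width: 85.4
gripper_force: 0.0
```

```bash
cat > wt.py <<'E'
from h import *
import sys
p,d=grab('top',sys.argv[1]); C=cloud('top',d)
a=[float(k) for k in sys.argv[2:]] # x0 x1 y0 y1 z0 z1 : brass, top face of knob
hsv=cv2.cvtColor(p,cv2.COLOR_RGB2HSV); H,S=hsv[...,0].astype(int),hsv[...,1]
m=(C[...,0]>a[0])&(C[...,0]<a[1])&(C[...,1]>a[2])&(C[...,1]<a[3])&(C[...,2]>a[4])&(C[...,2]<a[5])&(H>15)&(H<32)&(S>110)
print('n',m.sum(),'z',np.median(C[m][:,2]) if m.any() else 0)
if m.any(): r,_=rect(m,'top',(a[4]+a[5])/2); print(r, C[m].mean(0).round(1))
E
python3 wt.py b 400 700 180 380 84 100; python3 plan.py 555,282,160,160
```

```text
n 56 z 91.58866641054087
((555.7133178710938, 282.5267639160156), (24.24532699584961, 23.360107421875), 26.822734832763672) [556.  282.5  91.4]
t 2.65 at [569.4 162.3 182.3 144.1] F [-0.5  5.5  0.5] w 85.3 gf 0.0 rp [ 3.138 -0.005] q [ 0.03  0.66 -0.56  1.73  0.42  0.88  0.23]
555,282,160,160 | x 8.18 y 8.85 z 2.23 roll -15.9
```

Call:
arm_command(series=[100, 1.7, 1.8, 0.9, -4, 100, 3.5, 3.6, 1.8, -8, 100, 5.2, 5.4, 2.7, -12, 100, 7, 7.2, 3.5, -15.9, 100, 8.2, 8.8, 4.2, -15.9])

```text
clock: 3.07
eef_pos: [557.0, 275.3, 140.4]
tool_rot: [-3.141, -0.002, 2.784]
force: [0.5, 0.2, 0.2]
width: 85.2
gripper_force: 0.0
```

Call:
arm_command(series=[100, 0, 0, 0, 0, 100, 0, 0, 0, 0, 100, 0, 0, 0, 0, 100, 0, 0, 0, 0, 100, 0, 0, 0, 0])

```text
clock: 3.48
eef_pos: [559.1, 271.8, 141.6]
tool_rot: [-3.141, 0.001, 2.777]
force: [0.4, -0.1, 0.2]
width: 85.2
gripper_force: 0.0
```

```bash
python3 plan.py 555.8,282.4,67,160
```

```text
t 3.48 at [559.1 271.8 141.6 159.1] F [ 0.4 -0.1  0.2] w 85.2 gf 0.0 rp [-3.141e+00  1.000e-03] q [-0.15  0.75 -0.58  1.67  0.52  0.87  0.25]
555.8,282.4,67,160 | x 0.68 y 0.87 z 7.46 roll -0.9
```

Call:
arm_command(series=[100, 0.7, 0.9, 1, -0.8, 100, 0.7, 0.9, 3, -0.8, 100, 0.7, 0.9, 5, -0.8, 100, 0.7, 0.9, 6.5, -0.8, 100, 0.7, 0.9, 7.4, -0.8])

```text
clock: 3.9
eef_pos: [553.8, 284.1, 65.1]
tool_rot: [-3.14, -0.002, 2.794]
force: [-0.4, 0.8, -0.8]
width: 85.3
gripper_force: 0.0
```

Call:
arm_command(series=[60, 0, 0, 0, 0, 40, 0, 0, 0, 0, 20, 0, 0, 0, 0, 0, 0, 0, 0, 0, 0, 0, 0, 0, 0])

```text
clock: 4.32
eef_pos: [555.6, 284.6, 68.3]
tool_rot: [3.141, 0.001, 2.794]
force: [-0.6, -0.9, 3.4]
width: 25.8
gripper_force: 5.3
```

Call:
arm_command(series=[0, 0, 0, 0, 0, 0, 0, 0, 0, 0, 0, 0, 0, 0, 0, 0, 0, 0, 0, 0, 0, 0, 0, 0, 0])

```text
clock: 4.73
eef_pos: [555.6, 284.7, 68.5]
tool_rot: [3.14, 0.001, 2.794]
force: [-1.0, -0.8, 5.8]
width: 23.9
gripper_force: 58.6
```

```bash
python3 plan.py 555.8,282.4,67,160
```

```text
t 4.73 at [555.6 284.7  68.5 160.1] F [-1.  -0.8  5.8] w 23.9 gf 58.6 rp [3.14e+00 1.00e-03] q [-0.21  0.85 -0.53  1.71  0.59  0.74  0.19]
555.8,282.4,67,160 | x -0.10 y -0.21 z 0.15 roll 0.1
```

Call:
arm_command(series=[0, 0, 0, -0.5, 0, 0, 0, 0, -1.5, 0, 0, 0, 0, -3, 0, 0, 0, 0, -5, 0, 0, 0, 0, -7, 0])

```text
clock: 5.15
eef_pos: [554.6, 284.1, 138.2]
tool_rot: [-3.141, -0.001, 2.794]
force: [0.2, -0.3, -1.3]
width: 23.9
gripper_force: 58.9
```

```bash
python3 plan.py 449.3,-76.3,80,159.9
```

```text
t 5.15 at [554.6 284.1 138.2 160.1] F [ 0.2 -0.3 -1.3] w 23.9 gf 58.9 rp [-3.141e+00 -1.000e-03] q [-0.17  0.76 -0.59  1.67  0.52  0.87  0.25]
449.3,-76.3,80,159.9 | x -1.19 y -18.74 z 2.91 roll 0.1
449.3,-76.3,80,159.9 | x -1.22 y -18.74 z 2.91 roll 0.1
```

Call:
arm_command(series=[0, -0.2, -3.7, 0, 0, 0, -0.5, -7.5, 0, 0, 0, -0.7, -11.2, 0, 0, 0, -1, -15, 0, 0, 0, -1.2, -18.7, 0, 0])

```text
clock: 5.57
eef_pos: [502.0, 102.7, 138.0]
tool_rot: [-3.141, 0.001, 2.794]
force: [1.0, -1.1, -1.2]
width: 23.9
gripper_force: 59.3
```

Call:
arm_command(series=[0, -0.2, -4, 0.5, 0, 0, -0.5, -8, 1.5, 0, 0, -0.8, -12, 3, 0, 0, -1, -16, 4.5, 0, 0, -1.2, -18.7, 5.8, 0])

```text
clock: 5.98
eef_pos: [448.6, -79.0, 79.4]
tool_rot: [-3.139, 0.0, 2.791]
force: [0.0, -0.3, -1.5]
width: 24.1
gripper_force: 59.3
```

Call:
arm_command(series=[0, 0, 0, 0, 0, 0, 0, 0, 0, 0, 0, 0, 0, 0, 0, 0, 0, 0, 0, 0, 0, 0, 0, 0, 0])

```text
clock: 6.4
eef_pos: [451.2, -73.9, 80.0]
tool_rot: [3.14, 0.002, 2.796]
force: [-0.5, -0.6, -1.4]
width: 24.1
gripper_force: 59.4
```

```bash
python3 plan.py 449.3,-76.3,28.5,159.9
python3 - <<'E'
from h import *
p,d=grab('side','c'); a=cv2.resize(p[150:260,210:360,::-1],(800,587),interpolation=cv2.INTER_CUBIC); cv2.imwrite('pics/c1.png',a)
E
```

```text
t 6.4 at [451.2 -73.9  80.  160.2] F [-0.5 -0.6 -1.4] w 24.1 gf 59.4 rp [3.14e+00 2.00e-03] q [ 0.45  0.67 -0.51  2.16  0.72  0.47  0.6 ]
449.3,-76.3,28.5,159.9 | x 0.10 y -0.29 z 5.15 roll 0.3
```

View pics/c1.png

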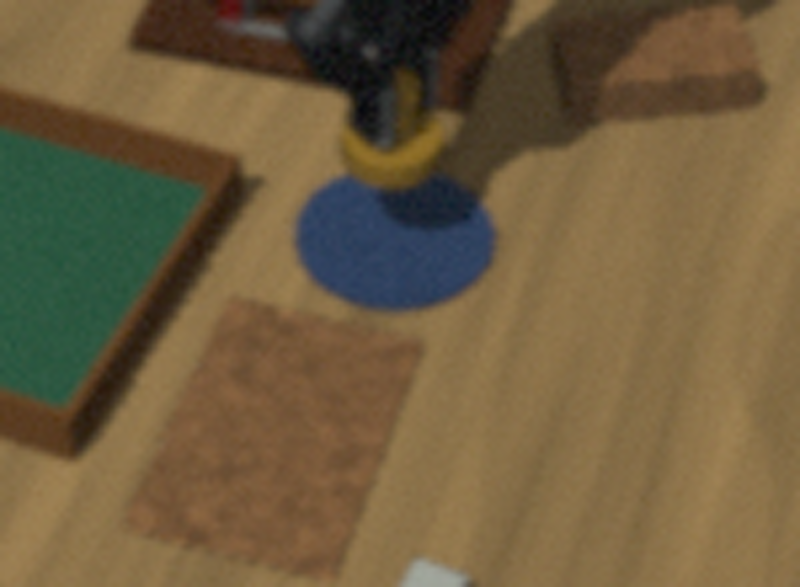

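The crop shows the weight held upright just above the coaster, with the coaster centred at about (395,240). I lower it.

Call:
arm_command(series=[0, 0.1, -0.3, 1.2, 0, 0, 0.1, -0.3, 2.4, 0, 0, 0.1, -0.3, 3.5, 0, 0, 0.1, -0.3, 4.3, 0, 0, 0.1, -0.3, 4.8, 0])

```text
clock: 6.87
eef_pos: [448.3, -77.1, 30.8]
tool_rot: [3.141, -0.0, 2.795]
force: [1.0, -0.2, -2.0]
width: 24.2
gripper_force: 59.4
```

Call:
arm_command(series=[0, 0, 0, 0.1, 0, 0, 0, 0, 0.2, 0, 0, 0, 0, 0.3, 0, 0, 0, 0, 0.4, 0, 0, 0, 0, 0.4, 0])

```text
clock: 7.28
eef_pos: [448.3, -77.9, 27.5]
tool_rot: [3.141, 0.001, 2.794]
force: [0.3, -0.1, -0.5]
width: 24.1
gripper_force: 59.4
```

```bash
python3 plan.py 449.3,-76.3,26.5,159.9
```

```text
t 7.28 at [448.3 -77.9  27.5 160.1] F [ 0.3 -0.1 -0.5] w 24.1 gf 59.4 rp [3.141e+00 1.000e-03] q [ 0.36  0.76 -0.36  2.19  0.84  0.33  0.5 ]
449.3,-76.3,26.5,159.9 | x -0.03 y 0.19 z 0.10 roll 0.2
```

Call:
arm_command(series=[0, 0, 0.1, 0, 0, 0, 0, 0.1, 0.1, 0, 20, 0, 0.1, 0.1, 0, 50, 0, 0.1, 0.1, 0, 80, 0, 0.1, 0.1, 0])

```text
clock: 7.7
eef_pos: [448.6, -77.0, 26.4]
tool_rot: [3.142, 0.0, 2.794]
force: [-0.1, -0.6, 0.2]
width: 47.4
gripper_force: 0.0
```

Call:
arm_command(series=[90, 0, 0, 0, 0, 90, 0, 0, -1, 0, 90, 0, 0, -4, 0, 90, 0, 0, -8, 0, 90, 0, 0, -12, 0])

```text
clock: 8.12
eef_pos: [447.3, -76.5, 147.1]
tool_rot: [-3.142, -0.003, 2.795]
force: [1.4, -0.4, 0.2]
width: 77.0
gripper_force: 0.0
```

```bash
python3 - <<'E'
import numpy as np
a=np.radians(-20.1); R=np.array([[np.cos(a),-np.sin(a)],[np.sin(a),np.cos(a)]])
for n in((-44,0),(42,0)): print(n,(np.array([569.5,277.4])+R@n).round(1))
E
python3 plan.py 528,292,130,159.9
```

```text
(-44, 0) [528.2 292.5]
(42, 0) [608.9 263. ]
t 8.12 at [447.3 -76.5 147.1 160.1] F [ 1.4 -0.4  0.2] w 77.0 gf 0.0 rp [-3.142e+00 -3.000e-03] q [ 0.57  0.57 -0.66  2.12  0.58  0.65  0.73]
528,292,130,159.9 | x 2.47 y 18.70 z 0.86 roll 0.1
528,292,130,159.9 | x 2.50 y 18.70 z 0.86 roll 0.1
```

Call:
arm_command(series=[60, 0.5, 3.7, 0.2, 0, 40, 1, 7.5, 0.4, 0, 20, 1.5, 11.2, 0.6, 0, 0, 2, 15, 0.7, 0, 0, 2.5, 18.7, 0.9, 0])

```text
clock: 8.53
eef_pos: [489.0, 108.8, 137.5]
tool_rot: [3.141, 0.001, 2.793]
force: [-0.5, 0.3, -0.3]
width: 16.2
gripper_force: 0.0
```

Call:
arm_command(series=[0, 0.5, 3.8, 0.2, 0, 0, 1, 7.6, 0.4, 0, 0, 1.5, 11.5, 0.6, 0, 0, 2, 15.4, 0.7, 0, 0, 2.5, 18.7, 0.9, 0])

```text
clock: 8.95
eef_pos: [529.0, 294.8, 128.3]
tool_rot: [3.14, -0.0, 2.795]
force: [0.7, -0.1, 0.1]
width: 0.0
gripper_force: 0.0
```

Call:
arm_command(series=[0, 0, 0, 0, 0, 0, 0, 0, 0, 0, 0, 0, 0, 0, 0, 0, 0, 0, 0, 0, 0, 0, 0, 0, 0])

```text
clock: 9.37
eef_pos: [529.2, 289.6, 128.2]
tool_rot: [-3.14, 0.0, 2.792]
force: [0.1, 0.3, -0.1]
width: 0.0
gripper_force: 0.0
```

```bash
python3 plan.py 528.2,292.5,50,159.9; python3 wt.py d 380 520 -160 0 40 60
```

```text
t 9.37 at [529.2 289.6 128.2 159.9] F [ 0.1  0.3 -0.1] w 0.0 gf 0.0 rp [-3.14  0.  ] q [-0.19  0.75 -0.59  1.74  0.55  0.82  0.18]
528.2,292.5,50,159.9 | x 0.20 y 0.23 z 7.82 roll 0.0
n 52 z 49.39560192945281
((450.3225402832031, -76.17464447021484), (21.833786010742188, 25.06574249267578), 70.44046020507812) [450.2 -75.9  49.3]
```

The weight stands at (450,-76), within about 1 mm of the coaster's centre. Now the press.

Call:
arm_command(series=[0, 0.2, 0.2, 2, 0, 0, 0.2, 0.2, 4, 0, 0, 0.2, 0.2, 6, 0, 0, 0.2, 0.2, 7, 0, 0, 0.2, 0.2, 7.6, 0])

```text
clock: 9.83
eef_pos: [527.3, 292.9, 51.0]
tool_rot: [-3.14, -0.001, 2.793]
force: [0.1, -0.7, 0.3]
width: -0.1
gripper_force: 0.0
```

Call:
arm_command(series=[0, 0, 0, 0.2, 0, 0, 0, 0, 0.5, 0, 0, 0, 0, 0.8, 0, 0, 0, 0, 1, 0, 0, 0, 0, 1.1, 0])

```text
clock: 10.25
eef_pos: [526.8, 295.4, 42.4]
tool_rot: [3.141, -0.001, 2.794]
force: [-4.7, 0.4, 5.7]
width: -0.1
gripper_force: 3.5
```

```bash
python3 plan.py 528.2,292.5,36,159.9
```

```text
t 10.25 at [526.8 295.4  42.4 160.1] F [-4.7  0.4  5.7] w -0.1 gf 3.5 rp [ 3.141e+00 -1.000e-03] q [-0.25  0.87 -0.51  1.78  0.64  0.67  0.1 ]
528.2,292.5,36,159.9 | x -0.22 y -0.22 z 0.64 roll 0.2
```

Call:
arm_command(series=[0, -0.1, -0.1, 0.2, 0, 0, -0.1, -0.2, 0.4, 0, 0, -0.1, -0.2, 0.6, 0, 0, -0.1, -0.2, 0.7, 0, 0, -0.1, -0.2, 0.8, 0])

```text
clock: 10.67
eef_pos: [525.3, 295.6, 34.6]
tool_rot: [3.138, -0.004, 2.796]
force: [-7.2, 3.7, 5.8]
width: 0.1
gripper_force: 4.4
```

Call:
arm_command(series=[0, 0, 0, 0.1, 0, 0, 0, 0, 0.2, 0, 0, 0, 0, 0.2, 0, 0, 0, 0, 0.2, 0, 0, 0, 0, 0.2, 0])

```text
clock: 11.08
eef_pos: [525.0, 295.8, 33.1]
tool_rot: [3.138, -0.004, 2.796]
force: [-9.1, 2.6, 9.7]
width: -0.1
gripper_force: 6.4
```

```bash
python3 plan.py 528.2,292.5,36,159.9; python3 - <<'E'
from h import *
p,d=grab('top','e'); C=cloud('top',d)
a=np.radians(-20.1); R=np.array([[np.cos(a),-np.sin(a)],[np.sin(a),np.cos(a)]])
L=(C[...,:2]-[569.5,277.4])@R
for x in range(-20,61,8):
    m=(abs(L[...,0]-x)<4)&(abs(L[...,1])<20); print(x,np.median(C[m][:,2]).round(1),m.sum())
E
```

```text
t 11.08 at [525.  295.8  33.1 160.2] F [-9.1  2.6  9.7] w -0.1 gf 6.4 rp [ 3.138 -0.004] q [-0.25  0.88 -0.5   1.78  0.65  0.65  0.09]
528.2,292.5,36,159.9 | x -0.41 y -0.20 z -0.29 roll 0.3
-20 446.2 39
-12 448.1 44
-4 448.8 13
4 nan 0
12 nan 0
20 nan 0
28 nan 0
36 nan 0
44 nan 0
52 nan 0
60 nan 0
  return _methods._mean(a, axis=axis, dtype=dtype,
  ret = ret.dtype.type(ret / rcount)
```

Call:
arm_command(series=[0, 0, 0, 0.1, 0, 0, 0, 0, 0.1, 0, 0, 0.1, 0, -1, 0, 0, 0.2, 0, -4, 0, 0, 0.2, 0, -8, 0])

```text
clock: 11.55
eef_pos: [524.7, 291.4, 110.5]
tool_rot: [-3.138, -0.003, 2.794]
force: [1.0, -0.5, -0.0]
width: 0.1
gripper_force: 0.0
```

Call:
arm_command(series=[20, 4, 0, -1, 0, 50, 8, 0, -2, 0, 80, 12, 0, -3, 0, 100, 16, 0, -4, 0, 100, 18, 0, -5, 0])

```text
clock: 11.97
eef_pos: [352.5, 356.0, 163.0]
tool_rot: [3.14, -0.001, 2.799]
force: [0.2, 0.1, 0.8]
width: 60.5
gripper_force: 0.0
```

```bash
python3 plan.py; cat > tip.py <<'E'
from h import *
p,d=grab('top','f'); C=cloud('top',d)
a=np.radians(-20.1); R=np.array([[np.cos(a),-np.sin(a)],[np.sin(a),np.cos(a)]])
L=(C[...,:2]-[569.5,277.4])@R
for x in range(-60,66,8):
    m=(abs(L[...,0]-x)<4)&(abs(L[...,1])<20)
    if m.any(): print(x,np.median(C[m][:,2]).round(1),m.sum())
m=(abs(L[...,0])<62)&(abs(L[...,1])<45)&(C[...,2]>55)&(C[...,2]<80)
if m.sum()>9: r=cv2.minAreaRect(C[m][:,:2].astype(np.float32)); print('raised end',r, 'nestframe',L[m].mean(0).round(1),L[m].min(0).round(1),L[m].max(0).round(1))
E
python3 tip.py
```

```text
t 11.97 at [352.5 356.  163.  160.4] F [0.2 0.1 0.8] w 60.5 gf 0.0 rp [ 3.14e+00 -1.00e-03] q [-0.43  0.58 -0.62  1.99  0.5   0.73 -0.12]
-60 44.1 17
-52 26.0 37
-44 30.0 33
-36 34.4 29
-28 38.7 35
-20 43.3 30
-12 45.5 34
-4 50.1 30
4 53.3 33
12 55.7 31
20 60.4 34
28 62.8 36
36 67.6 33
44 67.2 28
52 29.5 6
60 41.7 49
raised end ((592.3955688476562, 269.4922180175781), (56.603275299072266, 51.506832122802734), 74.8239974975586) nestframe [27.5  0.3] [ -3.5 -27.4] [48.5 30. ]
```

Fully tipped: the raised end is at z≈68–70, slope ≈0.41. Now to the grip over nest x=+35.

```bash
python3 plan.py 602.5,265.8,130,159.9
```

```text
t 12.02 at [350.5 358.2 164.9 160.6] F [-4.3  0.6  0.4] w 67.9 gf 0.0 rp [ 3.137e+00 -1.000e-03] q [-0.43  0.58 -0.62  1.99  0.5   0.73 -0.12]
602.5,265.8,130,159.9 | x -13.42 y -0.17 z 1.74 roll 0.3
602.5,265.8,130,159.9 | x -13.42 y -0.09 z 1.74 roll 0.3
```

Call:
arm_command(series=[100, -3, 0, 0, 0, 100, -6, 0, 0.4, 0, 100, -9, 0, 0.8, 0, 100, -12, -0.1, 1.2, 0, 100, -14, -0.2, 1.7, 0])

```text
clock: 12.43
eef_pos: [492.2, 302.4, 144.9]
tool_rot: [3.141, 0.004, 2.79]
force: [0.1, 0.0, -0.5]
width: 85.3
gripper_force: 0.0
```

Call:
arm_command(series=[100, -3, 0, 0, 0, 100, -6, 0, 0.4, 0, 100, -9, 0, 0.8, 0, 100, -12, -0.1, 1.2, 0, 100, -12.7, -0.1, 1.7, 0])

```text
clock: 12.85
eef_pos: [613.4, 255.4, 127.5]
tool_rot: [3.141, 0.006, 2.786]
force: [0.8, -0.5, -0.5]
width: 85.0
gripper_force: 0.0
```

Call:
arm_command(series=[100, 0, 0, 0, 0, 100, 0, 0, 0, 0, 100, 0, 0, 0, 0, 100, 0, 0, 0, 0, 100, 0, 0, 0, 0])

```text
clock: 13.27
eef_pos: [606.0, 261.4, 128.1]
tool_rot: [3.141, 0.0, 2.796]
force: [0.6, 0.5, 0.1]
width: 85.3
gripper_force: 0.0
```

```bash
python3 plan.py 602.5,265.8,50.5,159.9
```

```text
t 13.27 at [606.  261.4 128.1 160.2] F [0.6 0.5 0.1] w 85.3 gf 0.0 rp [3.141 0.   ] q [-0.12  0.82 -0.6   1.57  0.55  0.92  0.32]
602.5,265.8,50.5,159.9 | x 0.47 y 0.29 z 7.76 roll 0.3
```

Call:
arm_command(series=[100, 0.5, 0.3, 0.5, 0.2, 100, 0.5, 0.3, 2, 0.2, 100, 0.5, 0.3, 4, 0.2, 100, 0.5, 0.3, 6, 0.2, 100, 0.5, 0.3, 7.5, 0.2])

```text
clock: 13.68
eef_pos: [602.0, 265.1, 50.8]
tool_rot: [-3.141, -0.001, 2.791]
force: [-0.9, -0.2, -0.5]
width: 85.2
gripper_force: 0.0
```

Call:
arm_command(series=[95, 0, 0, 0, 0, 90, 0, 0, 0, 0, 85, 0, 0, 0, 0, 80, 0, 0, 0, 0, 80, 0, 0, 0, 0])

```text
clock: 14.1
eef_pos: [604.0, 265.3, 53.6]
tool_rot: [3.14, 0.001, 2.79]
force: [0.3, 0.7, 0.5]
width: 68.4
gripper_force: 0.0
```

```bash
python3 plan.py 602.5,265.8,50.5,159.9
```

```text
t 14.1 at [604.  265.3  53.6 159.9] F [0.3 0.7 0.5] w 68.4 gf 0.0 rp [3.14e+00 1.00e-03] q [-0.15  0.91 -0.54  1.61  0.61  0.79  0.26]
602.5,265.8,50.5,159.9 | x 0.16 y -0.00 z 0.31 roll -0.0
```

Call:
arm_command(series=[80, 0.1, 0, 0.3, 0, 80, 0.1, 0, 0.3, 0, 60, 0.1, 0, 0.3, 0, 40, 0.1, 0, 0.3, 0, 30, 0.1, 0, 0.3, 0])

```text
clock: 14.52
eef_pos: [602.3, 265.1, 49.5]
tool_rot: [3.142, 0.0, 2.79]
force: [-1.0, 0.5, 1.5]
width: 54.7
gripper_force: 63.8
```

Call:
arm_command(series=[30, 0, 0, 0, 0, 30, 0, 0, 0, 0, 30, 0, 0, 0, 0, 30, 0, 0, 0, 0, 30, 0, 0, 0, 0])

```text
clock: 14.93
eef_pos: [602.3, 265.1, 49.5]
tool_rot: [-3.142, 0.0, 2.79]
force: [-0.6, -1.3, 2.5]
width: 54.4
gripper_force: 64.0
```

Call:
arm_command(series=[30, 0, 0, -0.3, 0, 30, 0, 0, -0.8, 0, 30, 0, 0, -1.5, 0, 30, 0, 0, -2.5, 0, 30, 0, 0, -4, 0])

```text
clock: 15.35
eef_pos: [601.8, 264.7, 89.5]
tool_rot: [-3.14, -0.001, 2.79]
force: [0.5, 0.1, -0.5]
width: 54.6
gripper_force: 63.7
```

```bash
python3 plan.py 602.5,265.8,150,159.9;  python3 - <<'E'
from h import *
p,d=grab('side','g'); a=cv2.resize(p[210:330,110:270,::-1],(800,600),interpolation=cv2.INTER_CUBIC); cv2.imwrite('pics/g1.png',a)
E
```

```text
t 15.35 at [601.8 264.7  89.5 159.9] F [ 0.5  0.1 -0.5] w 54.6 gf 63.7 rp [-3.14e+00 -1.00e-03] q [-0.14  0.87 -0.57  1.6   0.58  0.85  0.29]
602.5,265.8,150,159.9 | x -0.03 y 0.13 z -6.05 roll -0.0
```

View pics/g1.png

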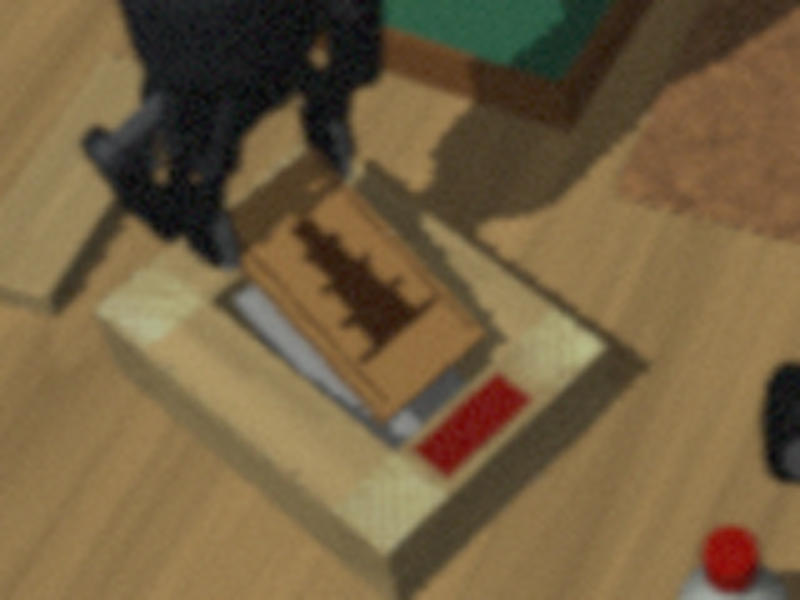

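The plaque is held by its raised end, still tilted (centre at about (365,290) in the crop), and it is clear of the nest. I carry it to the mat while turning it.

Call:
arm_command(series=[30, 0, 0, -1.5, 0, 30, 0, 0, -3, 0, 30, 0, 0, -4.5, 0, 30, 0, 0, -6, 0, 30, 0, 0, -6, 0])

```text
clock: 15.82
eef_pos: [604.3, 266.7, 153.6]
tool_rot: [3.136, 0.005, 2.79]
force: [0.1, 0.3, -0.4]
width: 54.4
gripper_force: 63.7
```

```bash
python3 plan.py 461.5,22,110,92.3
```

```text
t 15.82 at [604.3 266.7 153.6 159.9] F [ 0.1  0.3 -0.4] w 54.4 gf 63.7 rp [3.136 0.005] q [-0.12  0.79 -0.61  1.56  0.53  0.96  0.33]
461.5,22,110,92.3 | x 1.66 y -9.30 z 1.45 roll 22.5
461.5,22,110,92.3 | x -2.03 y -9.22 z 1.45 roll 22.5
461.5,22,110,92.3 | x -5.41 y -7.74 z 1.45 roll 22.5
```

Call:
arm_command(series=[30, 0.3, -1.8, 0, 4.5, 30, 0.7, -3.7, 0.3, 9, 30, 1, -5.6, 0.6, 13.5, 30, 1.3, -7.5, 1, 18, 30, 1.7, -9.3, 1.4, 22.5])

```text
clock: 16.23
eef_pos: [553.9, 182.5, 135.1]
tool_rot: [3.141, 0.0, 2.393]
force: [0.7, 0.2, -0.6]
width: 54.4
gripper_force: 63.7
```

Call:
arm_command(series=[30, -0.4, -1.8, 0.3, 4.5, 30, -0.8, -3.7, 0.6, 9, 30, -1.2, -5.5, 0.9, 13.5, 30, -1.6, -7.4, 1.2, 18, 30, -2, -9.2, 1.4, 22.5])

```text
clock: 16.65
eef_pos: [505.9, 101.5, 121.1]
tool_rot: [-3.141, 0.0, 2.001]
force: [-0.1, -0.1, -0.7]
width: 54.3
gripper_force: 63.7
```

Call:
arm_command(series=[30, -1.1, -1.6, 0.3, 4.5, 30, -2.2, -3.1, 0.6, 9, 30, -3.3, -4.6, 0.9, 13.5, 30, -4.4, -6.2, 1.2, 18, 30, -5.4, -7.7, 1.4, 22.5])

```text
clock: 17.07
eef_pos: [459.0, 20.2, 107.2]
tool_rot: [3.141, 0.0, 1.608]
force: [-0.2, -0.9, -1.6]
width: 54.6
gripper_force: 63.7
```

Call:
arm_command(series=[30, 0, 0, 0, 0, 30, 0, 0, 0, 0, 30, 0, 0, 0, 0, 30, 0, 0, 0, 0, 30, 0, 0, 0, 0])

```text
clock: 17.48
eef_pos: [460.3, 22.0, 107.4]
tool_rot: [3.141, -0.001, 1.614]
force: [-0.5, 0.3, -0.8]
width: 54.3
gripper_force: 63.7
```

```bash
python3 plan.py 461.5,22,50,92.3;  python3 - <<'E'
from h import *
p,d=grab('side','i'); cv2.imwrite('pics/i1.png',cv2.resize(p[170:280,200:350,::-1],(800,587),interpolation=cv2.INTER_CUBIC))
E
```

```text
t 17.48 at [460.3  22.  107.4  92.5] F [-0.5  0.3 -0.8] w 54.3 gf 63.7 rp [ 3.141e+00 -1.000e-03] q [ 0.08  0.58 -0.26  2.14  0.33  0.45 -0.4 ]
461.5,22,50,92.3 | x -0.01 y 0.12 z 5.74 roll 0.2
```

View pics/i1.png

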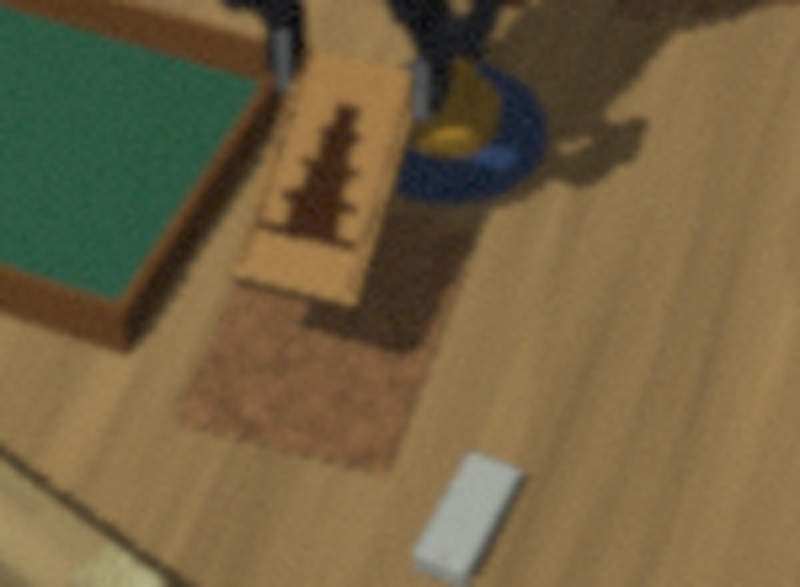

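Held, still tilted, picture up, its low end over the middle of the mat. I lower it so that the low end lands first.

Call:
arm_command(series=[30, 0, 0.1, 1.5, 0.2, 30, 0, 0.1, 3, 0.2, 30, 0, 0.1, 4.5, 0.2, 30, 0, 0.1, 6, 0.2, 30, 0, 0.1, 7, 0.2])

```text
clock: 17.95
eef_pos: [460.7, 21.2, 36.3]
tool_rot: [-3.141, 0.0, 1.609]
force: [1.7, -4.0, 8.8]
width: 54.4
gripper_force: 64.9
```

Call:
arm_command(series=[30, 0, 0, 0.3, 0, 30, 0, 0, 0.6, 0, 30, 0, 0, 0.9, 0, 30, 0, 0, 1.2, 0, 30, 0, 0, 1.5, 0])

```text
clock: 18.37
eef_pos: [461.4, 20.3, 23.0]
tool_rot: [3.14, 0.001, 1.608]
force: [0.1, -4.0, 5.9]
width: 54.3
gripper_force: 64.8
```

```bash
python3 plan.py 461.5,22,8,92.3
```

```text
t 18.37 at [461.4  20.3  23.   92.1] F [ 0.1 -4.   5.9] w 54.3 gf 64.8 rp [3.14e+00 1.00e-03] q [ 0.01  0.75 -0.16  2.18  0.48  0.24 -0.55]
461.5,22,8,92.3 | x 0.17 y 0.02 z 1.50 roll -0.2
```

Call:
arm_command(series=[30, 0.1, 0, 0.3, 0, 30, 0.1, 0, 0.6, 0, 30, 0.1, 0, 0.9, 0, 30, 0.1, 0, 1.1, 0, 30, 0.1, 0, 1.3, 0])

```text
clock: 18.78
eef_pos: [461.5, 21.4, 10.0]
tool_rot: [3.14, 0.001, 1.608]
force: [-0.1, -3.2, 6.0]
width: 54.4
gripper_force: 64.7
```

```bash
python3 plan.py 461.5,22,6,92.3
```

```text
t 18.78 at [461.5  21.4  10.   92.1] F [-0.1 -3.2  6. ] w 54.4 gf 64.7 rp [3.14e+00 1.00e-03] q [ 0.03  0.78 -0.21  2.18  0.66  0.24 -0.72]
461.5,22,6,92.3 | x 0.06 y 0.00 z 0.40 roll -0.2
```

Call:
arm_command(series=[30, 0, 0, 0.1, 0, 30, 0, 0, 0.2, 0, 30, 0, 0, 0.3, 0, 30, 0, 0, 0.4, 0, 30, 0, 0, 0.4, 0])

```text
clock: 19.2
eef_pos: [461.5, 21.5, 5.9]
tool_rot: [3.14, 0.001, 1.608]
force: [0.3, -3.5, 5.2]
width: 54.3
gripper_force: 64.6
```

Call:
arm_command(series=[65, 0, 0, 0, 0, 70, 0, 0, 0, 0, 80, 0, 0, 0, 0, 85, 0, 0, 0, 0, 85, 0, 0, 0, 0])

```text
clock: 19.62
eef_pos: [460.5, 22.5, 5.3]
tool_rot: [-3.142, -0.0, 1.609]
force: [0.5, 0.4, -0.8]
width: 72.6
gripper_force: 0.0
```

Call:
arm_command(series=[90, 0, 0, -1, 0, 95, -1, 0, -3, 0, 100, -4, 0, -6, 0, 100, -8, 0, -9, 0, 100, -12, 0, -12, 0])

```text
clock: 20.03
eef_pos: [464.2, -84.3, 116.0]
tool_rot: [-3.141, -0.001, 1.611]
force: [0.9, -0.0, 0.7]
width: 85.4
gripper_force: 0.0
```

```bash
python3 plan.py; cat > pl.py <<'E'
from h import *
import sys
p,d=grab('top',sys.argv[1]); C=cloud('top',d); X,Y,Z=C[...,0],C[...,1],C[...,2]
m=(X>390)&(X<530)&(Y>-20)&(Y<150)&(Z>11)&(Z<30)
print('n',m.sum(),'z',np.percentile(Z[m],[3,50,97]).round(1)); print('plaque',rect(m,'top',18)[0]); print(cv2.minAreaRect(C[m][:,:2].astype(np.float32)))
i=C[m]; A=np.c_[i[:,:2]-i[:,:2].mean(0),np.ones(len(i))]; print('slope',np.linalg.lstsq(A,i[:,2],rcond=None)[0].round(3))
E
python3 pl.py j
```

```text
t 20.03 at [464.2 -84.3 116.   92.3] F [ 0.9 -0.   0.7] w 85.4 gf 0.0 rp [-3.141e+00 -1.000e-03] q [ 0.48  0.61 -0.52  2.1   0.56  0.57 -0.41]
n 592 z [12.1 18.  23.9]
plaque ((462.23077392578125, 68.44977569580078), (59.909385681152344, 111.78645324707031), 2.4345827102661133)
((454.95904541015625, 61.88313293457031), (84.95147705078125, 141.42373657226562), 9.2924222946167)
slope [6.0000e-03 4.0000e-03 1.8039e+01]
```

The plaque is flat (slope ≈0) at (462,68), yaw 2.4°. The mat centre is (460,64), so I'll regrip it at the centre and shift it a few mm.

```bash
python3 plan.py 462.2,68.4,60,92.4
```

```text
t 20.08 at [465.6 -95.7 119.1  91.4] F [ 0.8 -5.2  2.3] w 85.2 gf 0.0 rp [3.138 0.007] q [ 0.49  0.61 -0.52  2.1   0.57  0.57 -0.41]
462.2,68.4,60,92.4 | x 16.41 y 0.07 z 5.91 roll -1.0
```

Call:
arm_command(series=[100, 3.8, 0, 0, 0, 100, 7.6, 0, 1, 0, 100, 11.4, 0, 2.5, 0, 100, 15, 0, 4, 0, 100, 16.5, 0, 5.5, 0])

```text
clock: 20.5
eef_pos: [458.4, 87.1, 59.6]
tool_rot: [3.139, -0.004, 1.614]
force: [0.7, 0.7, 0.5]
width: 85.3
gripper_force: 0.0
```

Call:
arm_command(series=[90, 0, 0, 0, 0, 90, 0, 0, 0, 0, 90, 0, 0, 0, 0, 90, 0, 0, 0, 0, 90, 0, 0, 0, 0])

```text
clock: 20.92
eef_pos: [458.8, 79.3, 60.4]
tool_rot: [3.141, 0.001, 1.606]
force: [-0.2, 0.4, -0.5]
width: 76.9
gripper_force: 0.0
```

```bash
python3 plan.py 462.2,68.4,8,92.4
```

```text
t 20.92 at [458.8  79.3  60.4  92. ] F [-0.2  0.4 -0.5] w 76.9 gf 0.0 rp [3.141e+00 1.000e-03] q [ 0.02  0.69 -0.37  2.15  0.64  0.4  -0.83]
462.2,68.4,8,92.4 | x -1.11 y 0.30 z 5.24 roll -0.4
```

Call:
arm_command(series=[90, -1.1, 0.3, 0.5, -0.4, 90, -1.1, 0.3, 2, -0.4, 90, -1.1, 0.3, 3.5, -0.4, 90, -1.1, 0.3, 4.6, -0.4, 90, -1.1, 0.3, 5.2, -0.4])

```text
clock: 21.33
eef_pos: [461.6, 68.2, 6.8]
tool_rot: [-3.141, 0.001, 1.614]
force: [-0.3, 0.1, 0.7]
width: 76.6
gripper_force: 0.0
```

Call:
arm_command(series=[70, 0, 0, 0, 0, 50, 0, 0, 0, 0, 30, 0, 0, 0, 0, 30, 0, 0, 0, 0, 30, 0, 0, 0, 0])

```text
clock: 21.75
eef_pos: [462.2, 69.9, 8.4]
tool_rot: [3.14, -0.0, 1.615]
force: [0.5, 0.0, 2.3]
width: 54.1
gripper_force: 63.3
```

```bash
python3 plan.py 459.8,63.9,14,92.4
```

```text
t 21.75 at [462.2  69.9   8.4  92.5] F [0.5 0.  2.3] w 54.1 gf 63.3 rp [ 3.14 -0.  ] q [-0.03  0.79 -0.26  2.16  0.75  0.27 -0.9 ]
459.8,63.9,14,92.4 | x -0.59 y -0.27 z -0.56 roll 0.1
```

Call:
arm_command(series=[30, 0, 0, -0.4, 0, 30, -0.2, -0.1, -0.5, 0, 30, -0.4, -0.2, -0.5, 0, 30, -0.4, -0.2, -0.3, 0, 30, -0.4, -0.2, -0.1, 0])

```text
clock: 22.17
eef_pos: [459.9, 65.7, 8.8]
tool_rot: [3.141, 0.0, 1.615]
force: [-0.9, 0.5, 0.0]
width: 54.0
gripper_force: 63.1
```

Call:
arm_command(series=[30, 0, 0, 0, 0, 30, 0, 0, 0.1, 0, 65, 0, 0, 0.1, 0, 75, 0, 0, 0.1, 0, 85, 0, 0, 0.1, 0])

```text
clock: 22.58
eef_pos: [460.0, 66.2, 7.8]
tool_rot: [3.142, -0.0, 1.616]
force: [-0.5, 0.5, 0.3]
width: 72.0
gripper_force: 0.0
```

Call:
arm_command(series=[85, 0, 0, 0, 0, 85, 0, 0, -1, 0, 90, 0, 0, -4, 0, 100, 0, 0, -8, 0, 100, 0, 0, -12, 0])

```text
clock: 23.0
eef_pos: [458.7, 66.0, 128.6]
tool_rot: [-3.138, -0.0, 1.616]
force: [1.6, -0.1, -0.0]
width: 85.3
gripper_force: 0.0
```

```bash
python3 plan.py 544.2,-277.6,130,2.7
```

```text
t 23.0 at [458.7  66.  128.6  92.6] F [ 1.6 -0.1 -0. ] w 85.3 gf 0.0 rp [-3.138 -0.   ] q [ 0.18  0.59 -0.56  2.11  0.55  0.59 -0.72]
544.2,-277.6,130,2.7 | x -11.57 y 2.32 z -0.05 roll 30.0
544.2,-277.6,130,2.7 | x -8.86 y 7.79 z -0.05 roll 30.0
544.2,-277.6,130,2.7 | x -3.78 y 11.18 z -0.05 roll 30.0
```

Call:
arm_command(series=[90, -2.3, 0.5, -0.5, 6, 80, -4.6, 0.9, -1, 12, 70, -6.9, 1.4, -1, 18, 60, -9.2, 1.8, -1, 24, 55, -11.6, 2.3, -1, 30])

```text
clock: 23.42
eef_pos: [488.1, -49.9, 138.1]
tool_rot: [3.141, -0.0, 1.087]
force: [-0.7, 1.3, -0.3]
width: 46.8
gripper_force: 0.0
```

Call:
arm_command(series=[55, -1.8, 1.6, 0, 6, 55, -3.5, 3.1, 0, 12, 55, -5.3, 4.7, 0, 18, 55, -7, 6.2, 0, 24, 55, -8.9, 7.8, 0, 30])

```text
clock: 23.83
eef_pos: [516.3, -164.5, 137.8]
tool_rot: [-3.141, -0.0, 0.564]
force: [0.4, 0.6, 0.2]
width: 46.9
gripper_force: 0.0
```

Call:
arm_command(series=[55, -0.8, 2.5, 0, 6, 55, -1.5, 5, 0, 12, 55, -2.3, 7.5, 0, 18, 55, -3.2, 9.6, 0, 24, 55, -3.8, 10.8, 0, 30])

```text
clock: 24.25
eef_pos: [542.4, -278.7, 137.6]
tool_rot: [3.14, -0.0, 0.037]
force: [0.4, -1.1, 0.2]
width: 47.0
gripper_force: 0.0
```

Call:
arm_command(series=[55, 0, 0, 0, 0, 55, 0, 0, 0, 0, 55, 0, 0, 0, 0, 55, 0, 0, 0, 0, 55, 0, 0, 0, 0])

```text
clock: 24.67
eef_pos: [542.5, -273.6, 137.9]
tool_rot: [-3.141, 0.0, 0.048]
force: [-0.4, -1.4, 0.3]
width: 46.8
gripper_force: 0.0
```

```bash
python3 plan.py 544.2,-277.6,28,2.7; python3 pl.py k;  python3 wt.py l 380 520 -160 0 40 60
```

```text
t 24.67 at [ 542.5 -273.6  137.9    2.7] F [-0.4 -1.4  0.3] w 46.8 gf 0.0 rp [-3.141  0.   ] q [ 0.53  0.68 -0.17  1.72  0.16  0.75 -1.25]
544.2,-277.6,28,2.7 | x 0.15 y 0.41 z 10.99 roll 0.0
n 595 z [12.2 18.2 24. ]
plaque ((460.2430419921875, 66.62950897216797), (57.93317794799805, 109.87336730957031), 2.635284900665283)
((458.1078796386719, 62.651588439941406), (94.5266342163086, 138.0735626220703), 2.4640729427337646)
slope [-9.0000e-03  6.0000e-03  1.8269e+01]
n 53 z 49.397485181424756
((449.8585205078125, -75.99921417236328), (22.226606369018555, 22.471986770629883), 44.020301818847656) [450.  -76.5  49.1]
```

The plaque is at (460,66.6) on the mat centre (460,64), yaw 2.6°. The weight has stayed put. Now the middle gouge.

Call:
arm_command(series=[55, 0.2, 0.4, 1.5, 0, 55, 0.2, 0.4, 4, 0, 55, 0.2, 0.4, 6.5, 0, 55, 0.2, 0.4, 8.5, 0, 55, 0.2, 0.4, 10, 0])

```text
clock: 25.18
eef_pos: [543.4, -278.7, 35.0]
tool_rot: [-3.14, 0.003, 0.045]
force: [0.1, 0.7, -0.4]
width: 46.9
gripper_force: 0.0
```

Call:
arm_command(series=[55, 0, 0, 0.4, 0, 55, 0, 0, 0.7, 0, 55, 0, 0, 0.9, 0, 55, 0, 0, 0.9, 0, 55, 0, 0, 0.9, 0])

```text
clock: 25.6
eef_pos: [545.3, -279.5, 29.7]
tool_rot: [3.141, -0.001, 0.045]
force: [-0.2, 0.2, 0.0]
width: 46.9
gripper_force: 0.0
```

```bash
python3 plan.py 544.2,-277.6,28,2.7; python3 - <<'E'
from h import *
p,d=grab('top','m'); cv2.imwrite('pics/m1.png',cv2.resize(p[140:215,295:385,::-1],(720,600),interpolation=cv2.INTER_CUBIC))
E
```

```text
t 25.6 at [ 545.3 -279.5   29.7    2.6] F [-0.2  0.2  0. ] w 46.9 gf 0.0 rp [ 3.141e+00 -1.000e-03] q [ 0.51  0.84 -0.14  1.76  0.2   0.55 -1.27]
544.2,-277.6,28,2.7 | x -0.10 y -0.19 z 0.17 roll -0.1
```

View pics/m1.png

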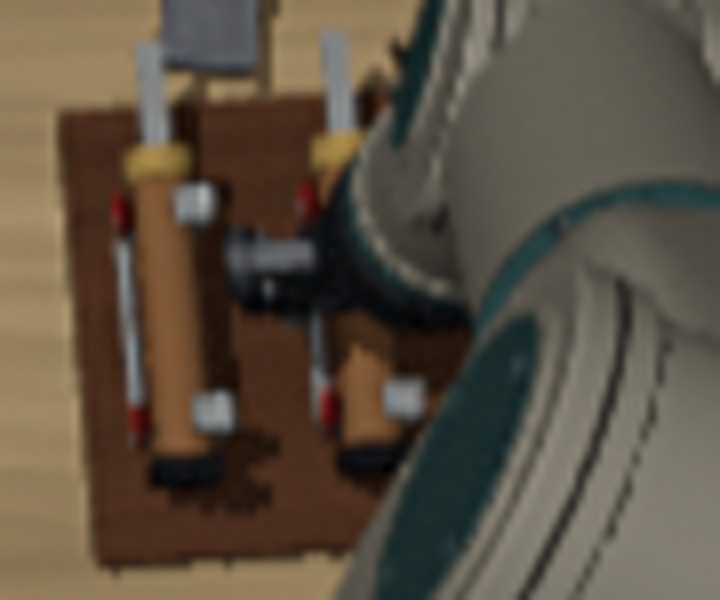

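The gripper straddles the middle gouge, the fingers between its saddles at about row 270. I centre and close.

Call:
arm_command(series=[55, -0.1, -0.2, 0.1, 0, 50, -0.1, -0.2, 0.2, 0, 35, -0.1, -0.2, 0.2, 0, 10, -0.1, -0.2, 0.2, 0, 0, -0.1, -0.2, 0.2, 0])

```text
clock: 26.07
eef_pos: [543.6, -277.3, 27.3]
tool_rot: [3.141, -0.0, 0.045]
force: [-0.9, 0.5, 3.3]
width: 21.9
gripper_force: 58.6
```

Call:
arm_command(series=[0, 0, 0, 0, 0, 0, 0, 0, 0, 0, 0, 0, 0, 0, 0, 0, 0, 0, 0, 0, 0, 0, 0, 0, 0])

```text
clock: 26.48
eef_pos: [543.6, -277.3, 27.3]
tool_rot: [3.141, -0.0, 0.045]
force: [-1.7, -0.3, 5.3]
width: 21.9
gripper_force: 58.7
```

Call:
arm_command(series=[0, 0, -0.3, 0, 0, 0, 0, -0.6, 0, 0, 0, 0, -0.9, 0, 0, 0, 0, -1.2, 0, 0, 0, 0, -1.3, 0, 0])

```text
clock: 26.9
eef_pos: [543.3, -268.5, 27.3]
tool_rot: [3.136, -0.002, 0.043]
force: [0.2, -9.8, 1.1]
width: 22.0
gripper_force: 58.7
```

```bash
python3 plan.py 544.2,-265.6,28,2.7
```

```text
t 26.9 at [ 543.3 -268.5   27.3    2.5] F [ 0.2 -9.8  1.1] w 22.0 gf 58.7 rp [ 3.136e+00 -2.000e-03] q [ 0.49  0.84 -0.13  1.79  0.2   0.52 -1.29]
544.2,-265.6,28,2.7 | x 0.11 y -0.28 z -0.07 roll -0.2
```

Call:
arm_command(series=[0, 0, -0.1, 0, 0, 0, 0, -0.2, 0, 0, 0, 0, -0.3, 0, 0, 0, 0, -0.3, 0, 0, 0, 0, -0.3, 0, 0])

```text
clock: 27.32
eef_pos: [543.2, -266.2, 27.2]
tool_rot: [3.135, -0.002, 0.042]
force: [0.4, -8.8, 0.9]
width: 22.3
gripper_force: 58.8
```

```bash
python3 plan.py 544.2,-265.6,28,2.7
```

```text
t 27.32 at [ 543.2 -266.2   27.2    2.4] F [ 0.4 -8.8  0.9] w 22.3 gf 58.8 rp [ 3.135e+00 -2.000e-03] q [ 0.48  0.84 -0.12  1.79  0.2   0.52 -1.3 ]
544.2,-265.6,28,2.7 | x 0.11 y -0.05 z -0.08 roll -0.3
```

Call:
arm_command(series=[0, 0, -0.1, 0, 0, 0, 0, -0.1, -0.3, 0, 0, 0, -0.1, -0.6, 0, 0, 0, -0.1, -0.9, 0, 0, 0, -0.1, -1.2, 0])

```text
clock: 27.73
eef_pos: [542.8, -262.8, 38.7]
tool_rot: [3.138, -0.001, 0.043]
force: [-0.1, -5.0, -1.1]
width: 21.9
gripper_force: 58.9
```

```bash
python3 plan.py 544.2,-265.6,28,2.7
```

```text
t 27.73 at [ 542.8 -262.8   38.7    2.5] F [-0.1 -5.  -1.1] w 21.9 gf 58.9 rp [ 3.138e+00 -1.000e-03] q [ 0.48  0.82 -0.13  1.79  0.19  0.54 -1.3 ]
544.2,-265.6,28,2.7 | x 0.12 y 0.28 z 1.07 roll -0.2
```

Call:
arm_command(series=[0, 0, 0, -0.5, 0, 0, 0, 0.1, -1, 0, 0, 0, 0.1, -1.5, 0, 0, 0, 0.1, -2.2, 0, 0, 0, 0.1, -3, 0])

```text
clock: 28.15
eef_pos: [542.5, -260.0, 69.0]
tool_rot: [-3.14, 0.001, 0.046]
force: [-0.6, -1.1, -1.4]
width: 22.0
gripper_force: 58.9
```

Call:
arm_command(series=[0, 0, 0, -1.5, 0, 0, 0, 0, -3, 0, 0, 0, 0, -4, 0, 0, 0, 0, -5, 0, 0, 0, 0, -5, 0])

```text
clock: 28.57
eef_pos: [544.1, -261.4, 121.1]
tool_rot: [3.14, -0.003, 0.045]
force: [0.4, 0.3, -0.7]
width: 22.2
gripper_force: 58.9
```

```bash
python3 plan.py 627.4,63.4,110,-3; python3 - <<'E'
from h import *
p,d=grab('side','n'); cv2.imwrite('pics/n1.png',cv2.resize(p[80:180,210:330,::-1],(720,600),interpolation=cv2.INTER_CUBIC))
E
```

```text
t 28.57 at [ 544.1 -261.4  121.1    2.6] F [ 0.4  0.3 -0.7] w 22.2 gf 58.9 rp [ 3.14e+00 -3.00e-03] q [ 0.5   0.7  -0.16  1.75  0.16  0.7  -1.27]
627.4,63.4,110,-3 | x 4.89 y -16.04 z 0.56 roll 2.8
627.4,63.4,110,-3 | x 4.10 y -16.26 z 0.56 roll 2.8
```

View pics/n1.png

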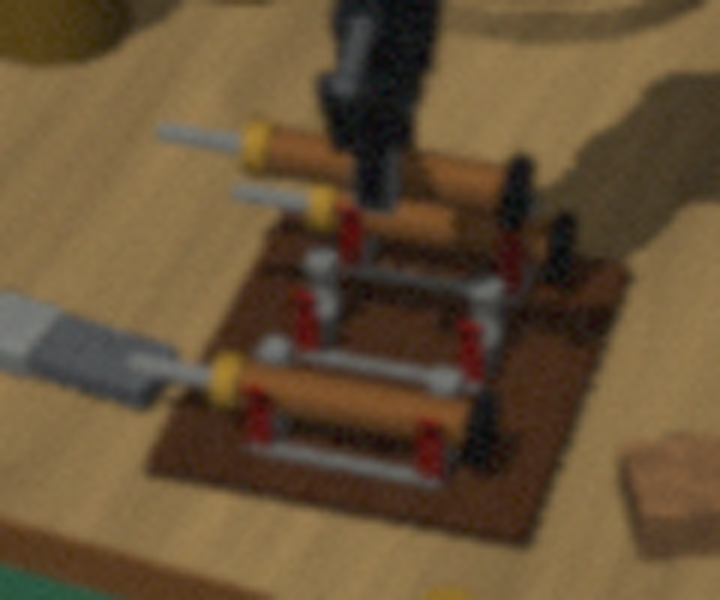

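The crop shows the middle place empty and the gouge held level by the gripper (at about (375,170)). I carry it to the tray's +50 slot.

Call:
arm_command(series=[0, 1, -3.2, 0, 0.5, 0, 2, -6.4, 0, 1, 0, 3, -9.6, 0, 1.5, 0, 4, -12.8, 0, 2, 0, 4.9, -16, 0, 2.8])

```text
clock: 29.03
eef_pos: [584.3, -97.5, 118.0]
tool_rot: [-3.141, 0.001, -0.005]
force: [1.2, 0.6, -1.1]
width: 22.2
gripper_force: 59.0
```

Call:
arm_command(series=[0, 0.8, -3.3, 0, 0.5, 0, 1.6, -6.6, 0.4, 1, 0, 2.5, -9.9, 0.8, 1.5, 0, 3.3, -13, 1.2, 2, 0, 4.1, -15.8, 1.6, 2.8])

```text
clock: 29.45
eef_pos: [625.6, 61.4, 101.7]
tool_rot: [-3.141, 0.002, -0.052]
force: [0.7, 0.7, -1.2]
width: 21.6
gripper_force: 59.0
```

Call:
arm_command(series=[0, 0, 0, 0.5, 0, 0, 0, 0, 1, 0, 0, 0, 0, 1.5, 0, 0, 0, 0, 2, 0, 0, 0, 0, 2, 0])

```text
clock: 29.87
eef_pos: [625.0, 56.5, 81.4]
tool_rot: [3.14, 0.003, -0.055]
force: [0.2, 0.1, -1.4]
width: 21.8
gripper_force: 59.1
```

```bash
python3 plan.py 627.4,63.4,8,-3
```

```text
t 29.87 at [625.   56.5  81.4  -3.2] F [ 0.2  0.1 -1.4] w 21.8 gf 59.1 rp [3.14e+00 3.00e-03] q [-0.09  0.78 -0.08  1.7   0.09  0.67 -1.84]
627.4,63.4,8,-3 | x 0.20 y -0.70 z 7.34 roll -0.2
```

Call:
arm_command(series=[0, 0.2, -0.7, 0.5, 0, 0, 0.2, -0.7, 2, 0, 0, 0.2, -0.7, 4, 0, 0, 0.2, -0.7, 5.5, 0, 0, 0.2, -0.7, 6.5, 0])

```text
clock: 30.28
eef_pos: [628.0, 65.4, 16.4]
tool_rot: [3.142, 0.001, -0.054]
force: [0.1, -0.5, -1.2]
width: 22.2
gripper_force: 59.1
```

Call:
arm_command(series=[0, 0, 0, 0.2, 0, 0, 0, 0, 0.4, 0, 0, 0, 0, 0.6, 0, 0, 0, 0, 0.7, 0, 0, 0, 0, 0.7, 0])

```text
clock: 30.7
eef_pos: [629.1, 65.6, 11.5]
tool_rot: [-3.141, -0.001, -0.053]
force: [-0.5, -0.3, -1.2]
width: 21.9
gripper_force: 59.1
```

```bash
python3 plan.py 627.4,63.4,7,-3
```

```text
t 30.7 at [629.1  65.6  11.5  -3. ] F [-0.5 -0.3 -1.2] w 21.9 gf 59.1 rp [-3.141e+00 -1.000e-03] q [-0.11  0.89 -0.07  1.71  0.1   0.55 -1.86]
627.4,63.4,7,-3 | x -0.16 y 0.22 z 0.45 roll -0.0
```

Call:
arm_command(series=[0, -0.1, 0.2, 0.1, 0, 0, -0.1, 0.2, 0.3, 0, 0, -0.1, 0.2, 0.4, 0, 0, -0.1, 0.2, 0.5, 0, 0, -0.1, 0.2, 0.5, 0])

```text
clock: 31.12
eef_pos: [627.5, 63.4, 6.3]
tool_rot: [3.141, 0.0, -0.053]
force: [-1.0, -0.3, 2.6]
width: 21.9
gripper_force: 59.7
```

Call:
arm_command(series=[28, 0, 0, 0, 0, 32, 0, 0, 0, 0, 36, 0, 0, 0, 0, 40, 0, 0, 0, 0, 40, 0, 0, 0, 0])

```text
clock: 31.53
eef_pos: [627.6, 63.7, 5.8]
tool_rot: [-3.141, -0.0, -0.053]
force: [-1.5, -1.1, 0.4]
width: 34.4
gripper_force: 0.0
```

Call:
arm_command(series=[40, 0, 0, -1, 0, 40, 0, 0, -3, 0, 40, 0, 0, -6, 0, 45, 0, 0, -10, 0, 55, 0, 0, -13, 0])

```text
clock: 31.95
eef_pos: [628.0, 63.7, 139.0]
tool_rot: [-3.141, -0.002, -0.053]
force: [-0.0, 0.2, -0.7]
width: 46.7
gripper_force: 0.0
```

```bash
python3 plan.py 541,-203,130,2.7
```

```text
t 31.95 at [628.   63.7 139.   -3. ] F [-0.   0.2 -0.7] w 46.7 gf 0.0 rp [-3.141e+00 -2.000e-03] q [-0.09  0.71 -0.09  1.66  0.08  0.78 -1.84]
541,-203,130,2.7 | x -3.64 y 13.55 z 0.45 roll -2.9
541,-203,130,2.7 | x -4.31 y 13.35 z 0.45 roll -2.9
```

Call:
arm_command(series=[55, -0.7, 2.7, 0, -0.5, 55, -1.4, 5.4, 0, -1, 55, -2.1, 8.1, 0, -1.5, 55, -2.9, 10.8, 0, -2.2, 55, -3.6, 13.5, 0, -2.9])

```text
clock: 32.37
eef_pos: [583.8, -70.5, 136.8]
tool_rot: [3.141, -0.001, -0.001]
force: [0.5, 0.3, 0.7]
width: 46.7
gripper_force: 0.0
```

Call:
arm_command(series=[55, -0.9, 2.7, 0, -0.5, 55, -1.8, 5.4, 0.5, -1, 55, -2.7, 8.1, 1, -1.5, 55, -3.5, 10.8, 2, -2.2, 55, -4.3, 13, 3, -2.9])

```text
clock: 32.78
eef_pos: [540.9, -201.8, 106.7]
tool_rot: [3.14, -0.002, 0.047]
force: [0.2, -0.2, -0.6]
width: 46.9
gripper_force: 0.0
```

Call:
arm_command(series=[55, 0, 0, 1, 0, 55, 0, 0, 2, 0, 55, 0, 0, 2.5, 0, 55, 0, 0, 2.5, 0, 55, 0, 0, 2.5, 0])

```text
clock: 33.2
eef_pos: [541.7, -197.5, 80.9]
tool_rot: [-3.141, -0.0, 0.051]
force: [0.2, -0.9, 0.2]
width: 46.8
gripper_force: 0.0
```

```bash
python3 plan.py 541,-202.8,28,2.7; python3 - <<'E'
from h import *
p,d=grab('side','o'); cv2.imwrite('pics/o1.png',cv2.resize(p[80:240,140:330,::-1],(712,600),interpolation=cv2.INTER_CUBIC))
E
```

```text
t 33.2 at [ 541.7 -197.5   80.9    2.9] F [ 0.2 -0.9  0.2] w 46.8 gf 0.0 rp [-3.141 -0.   ] q [ 0.39  0.73 -0.14  1.85  0.16  0.57 -1.37]
541,-202.8,28,2.7 | x -0.10 y 0.52 z 5.29 roll 0.2
```

View pics/o1.png

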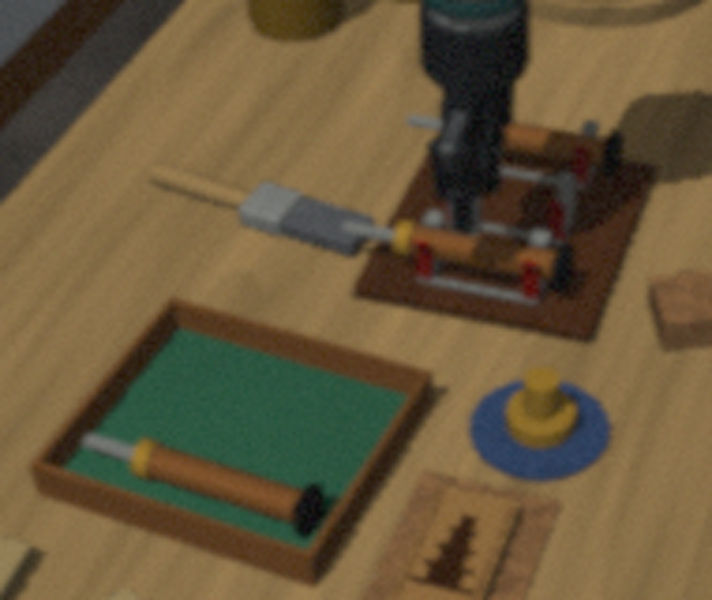

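The first gouge lies flat in the tray at about (215,480), and the weight and plaque are in place. The gripper is above the +75 gouge.

Call:
arm_command(series=[55, -0.1, 0.5, 1, 0, 55, -0.1, 0.5, 2.5, 0, 55, -0.1, 0.5, 4, 0, 55, -0.1, 0.4, 5, 0, 55, -0.1, 0.4, 5.2, 0])

```text
clock: 33.67
eef_pos: [539.2, -202.6, 27.0]
tool_rot: [-3.141, 0.003, 0.049]
force: [0.4, -1.0, 0.3]
width: 46.9
gripper_force: 0.0
```

Call:
arm_command(series=[55, 0, 0, 0, 0, 55, 0, 0, 0, 0, 55, 0, 0, 0, 0, 55, 0, 0, 0, 0, 55, 0, 0, 0, 0])

```text
clock: 34.08
eef_pos: [540.8, -203.4, 29.5]
tool_rot: [3.141, -0.001, 0.048]
force: [0.5, -0.0, 0.1]
width: 46.8
gripper_force: 0.0
```

```bash
python3 plan.py 541,-202.8,28,2.7
```

```text
t 34.08 at [ 540.8 -203.4   29.5    2.8] F [ 0.5 -0.   0.1] w 46.8 gf 0.0 rp [ 3.141e+00 -1.000e-03] q [ 0.38  0.81 -0.11  1.86  0.18  0.47 -1.38]
541,-202.8,28,2.7 | x 0.03 y -0.06 z 0.15 roll 0.1
```

Call:
arm_command(series=[55, 0, -0.1, 0.2, 0, 45, 0, -0.1, 0.2, 0, 30, 0, -0.1, 0.2, 0, 0, 0, -0.1, 0.2, 0, 0, 0, -0.1, 0.2, 0])

```text
clock: 34.5
eef_pos: [540.3, -202.4, 27.1]
tool_rot: [3.141, -0.0, 0.048]
force: [-0.6, -0.5, 2.2]
width: 22.3
gripper_force: 58.6
```

Call:
arm_command(series=[0, 0, 0, 0, 0, 0, 0, 0, 0, 0, 0, 0, 0, 0, 0, 0, 0, 0, 0, 0, 0, 0, 0, 0, 0])

```text
clock: 34.92
eef_pos: [540.3, -202.3, 27.0]
tool_rot: [3.141, -0.0, 0.048]
force: [-1.7, 0.3, 5.3]
width: 21.8
gripper_force: 58.8
```

Call:
arm_command(series=[0, 0, -0.4, 0, 0, 0, 0, -0.8, 0, 0, 0, 0, -1.2, 0, 0, 0, 0, -1.5, 0, 0, 0, 0, -1.6, 0, 0])

```text
clock: 35.33
eef_pos: [539.8, -190.6, 27.0]
tool_rot: [3.136, -0.002, 0.046]
force: [0.6, -10.8, -0.2]
width: 21.9
gripper_force: 58.7
```

```bash
python3 plan.py 541,-191,28,2.7
```

```text
t 35.33 at [ 539.8 -190.6   27.     2.6] F [  0.6 -10.8  -0.2] w 21.9 gf 58.7 rp [ 3.136e+00 -2.000e-03] q [ 0.35  0.81 -0.1   1.88  0.18  0.45 -1.41]
541,-191,28,2.7 | x 0.12 y 0.04 z -0.10 roll -0.1
```

Call:
arm_command(series=[0, 0, 0, 0, 0, 0, 0, 0, -0.3, 0, 0, 0, 0, -0.6, 0, 0, 0, 0, -0.9, 0, 0, 0, 0.1, -1.3, 0])

```text
clock: 35.75
eef_pos: [539.5, -189.3, 39.5]
tool_rot: [3.139, -0.0, 0.047]
force: [0.3, -3.9, -0.2]
width: 22.2
gripper_force: 58.9
```

Call:
arm_command(series=[0, 0, 0, -0.5, 0, 0, 0, 0.1, -1, 0, 0, 0, 0.1, -1.5, 0, 0, 0, 0.1, -2.2, 0, 0, 0, 0.1, -3, 0])

```text
clock: 36.17
eef_pos: [539.3, -187.2, 70.2]
tool_rot: [-3.14, 0.001, 0.049]
force: [-0.4, -0.6, -0.4]
width: 22.1
gripper_force: 58.9
```

Call:
arm_command(series=[0, 0, 0, -1.5, 0, 0, 0, 0, -3, 0, 0, 0, 0, -4, 0, 0, 0, 0, -5, 0, 0, 0, 0, -5, 0])

```text
clock: 36.58
eef_pos: [540.9, -188.4, 122.1]
tool_rot: [3.141, -0.003, 0.048]
force: [0.4, -0.2, -0.9]
width: 22.4
gripper_force: 58.9
```

```bash
python3 plan.py 624.8,13.5,90,-3
```

```text
t 36.58 at [ 540.9 -188.4  122.1    2.8] F [ 0.4 -0.2 -0.9] w 22.4 gf 58.9 rp [ 3.141e+00 -3.000e-03] q [ 0.38  0.66 -0.15  1.84  0.15  0.65 -1.38]
624.8,13.5,90,-3 | x 4.68 y -9.88 z 1.60 roll 2.9
624.8,13.5,90,-3 | x 4.18 y -10.10 z 1.60 roll 2.9
```

Call:
arm_command(series=[0, 0.9, -2, 0, 0.6, 0, 1.9, -4, 0, 1.2, 0, 2.8, -6, 0.5, 1.8, 0, 3.7, -8, 1, 2.4, 0, 4.7, -9.9, 1.6, 2.9])

```text
clock: 37.0
eef_pos: [581.6, -85.8, 103.3]
tool_rot: [-3.141, 0.001, -0.003]
force: [-0.8, -0.4, -1.1]
width: 21.9
gripper_force: 59.0
```

Call:
arm_command(series=[0, 0.8, -2, 0.4, 0.6, 0, 1.7, -4, 0.8, 1.2, 0, 2.5, -6, 1.2, 1.8, 0, 3.3, -8, 1.6, 2.4, 0, 4.2, -9.9, 1.6, 2.9])

```text
clock: 37.42
eef_pos: [622.9, 13.2, 86.3]
tool_rot: [3.142, 0.003, -0.053]
force: [-0.7, -0.1, -1.2]
width: 22.2
gripper_force: 59.0
```

Call:
arm_command(series=[0, 0, 0, 0.5, 0, 0, 0, 0, 1, 0, 0, 0, 0, 1.5, 0, 0, 0, 0, 2, 0, 0, 0, 0, 2, 0])

```text
clock: 37.83
eef_pos: [622.6, 10.1, 66.4]
tool_rot: [3.14, 0.003, -0.055]
force: [0.1, 0.1, -0.3]
width: 22.0
gripper_force: 59.0
```

```bash
python3 plan.py 624.8,13.5,8,-3
```

```text
t 37.83 at [622.6  10.1  66.4  -3.1] F [ 0.1  0.1 -0.3] w 22.0 gf 59.0 rp [3.14e+00 3.00e-03] q [-0.02  0.8  -0.07  1.72  0.09  0.63 -1.77]
624.8,13.5,8,-3 | x 0.21 y -0.35 z 5.84 roll -0.1
```

Call:
arm_command(series=[0, 0.2, -0.3, 1, 0, 0, 0.2, -0.3, 2.5, 0, 0, 0.2, -0.3, 4, 0, 0, 0.2, -0.2, 5, 0, 0, 0.1, -0.2, 5.5, 0])

```text
clock: 38.25
eef_pos: [624.2, 13.1, 11.1]
tool_rot: [3.141, 0.002, -0.054]
force: [-0.0, -0.1, -0.8]
width: 22.1
gripper_force: 59.0
```

Call:
arm_command(series=[0, 0, 0, 0.2, 0, 0, 0, 0, 0.4, 0, 0, 0, 0, 0.5, 0, 0, 0, 0, 0.5, 0, 0, 0, 0, 0.5, 0])

```text
clock: 38.67
eef_pos: [625.5, 13.8, 8.5]
tool_rot: [-3.141, -0.001, -0.053]
force: [-0.1, 0.7, -1.5]
width: 22.1
gripper_force: 59.0
```

```bash
python3 plan.py 624.8,13.5,6.5,-3
```

```text
t 38.67 at [625.5  13.8   8.5  -3. ] F [-0.1  0.7 -1.5] w 22.1 gf 59.0 rp [-3.141e+00 -1.000e-03] q [-0.03  0.89 -0.06  1.73  0.1   0.53 -1.78]
624.8,13.5,6.5,-3 | x -0.07 y 0.03 z 0.20 roll -0.0
```

Call:
arm_command(series=[0, 0, 0, 0.1, 0, 0, 0, 0, 0.2, 0, 0, 0, 0, 0.2, 0, 28, 0, 0, 0.2, 0, 32, 0, 0, 0.2, 0])

```text
clock: 39.08
eef_pos: [625.1, 13.7, 5.9]
tool_rot: [3.142, -0.0, -0.053]
force: [-0.5, -0.4, -0.4]
width: 27.4
gripper_force: 0.0
```

Call:
arm_command(series=[38, 0, 0, 0, 0, 40, 0, 0, 0, 0, 40, 0, 0, -1, 0, 40, 0, 0, -3, 0, 40, 0, 0, -6, 0])

```text
clock: 39.5
eef_pos: [623.0, 13.7, 64.8]
tool_rot: [3.141, 0.005, -0.053]
force: [0.6, -0.7, 0.3]
width: 34.2
gripper_force: 0.0
```

Call:
arm_command(series=[45, 0, 0, -2, 0, 50, 0, 0, -5, 0, 55, -0.4, 1.5, -7, 0, 55, -0.7, 3.5, -7, 0, 55, -1, 5.5, -7, 0])

```text
clock: 39.92
eef_pos: [613.4, -40.5, 138.7]
tool_rot: [-3.141, -0.005, -0.051]
force: [0.2, -1.4, 0.5]
width: 46.9
gripper_force: 0.0
```

```bash
python3 plan.py 548.2,-353.4,130,2.7; python3 wt.py q 380 520 -160 0 40 60
```

```text
t 39.92 at [613.4 -40.5 138.7  -2.9] F [ 0.2 -1.4  0.5] w 46.9 gf 0.0 rp [-3.141 -0.005] q [ 0.08  0.69 -0.09  1.71  0.08  0.75 -1.68]
548.2,-353.4,130,2.7 | x -2.46 y 15.79 z 0.44 roll -2.8
548.2,-353.4,130,2.7 | x -3.23 y 15.65 z 0.44 roll -2.8
n 0 z 0
```

Call:
arm_command(series=[55, -0.5, 3.2, 0, -0.5, 55, -1, 6.4, 0, -1, 55, -1.5, 9.6, 0, -1.5, 55, -2, 12.8, 0, -2.2, 55, -2.5, 15.8, 0, -2.8])

```text
clock: 40.38
eef_pos: [578.3, -199.0, 136.5]
tool_rot: [3.141, -0.0, -0.004]
force: [0.2, -0.6, 0.1]
width: 47.1
gripper_force: 0.0
```

Call:
arm_command(series=[55, -0.6, 3.2, 0, -0.5, 55, -1.3, 6.4, 0, -1, 55, -1.9, 9.6, 0.5, -1.5, 55, -2.6, 12.8, 1.2, -2.2, 55, -3.2, 15.2, 2, -2.8])

```text
clock: 40.8
eef_pos: [545.3, -352.7, 116.7]
tool_rot: [3.139, -0.001, 0.043]
force: [0.1, -0.3, 0.2]
width: 47.1
gripper_force: 0.0
```

Call:
arm_command(series=[55, 0, 0, 1, 0, 55, 0, 0, 2, 0, 55, 0, 0, 3, 0, 55, 0, 0, 3, 0, 55, 0, 0, 3, 0])

```text
clock: 41.22
eef_pos: [546.6, -346.8, 85.3]
tool_rot: [-3.14, 0.001, 0.047]
force: [-0.5, 0.4, 0.4]
width: 47.0
gripper_force: 0.0
```

```bash
python3 plan.py 548.2,-353.4,28,2.7; python3 wt.py r 330 580 -160 60 40 60
```

```text
t 41.22 at [ 546.6 -346.8   85.3    2.7] F [-0.5  0.4  0.4] w 47.0 gf 0.0 rp [-3.14e+00  1.00e-03] q [ 0.61  0.8  -0.15  1.64  0.16  0.72 -1.14]
548.2,-353.4,28,2.7 | x 0.12 y 0.67 z 5.73 roll 0.0
n 54 z 49.56058016726131
((449.8585205078125, -75.99921417236328), (22.226606369018555, 22.471986770629883), 44.020301818847656) [449.9 -76.3  49.1]
```

The weight is still in place. I descend on the third gouge.

Call:
arm_command(series=[55, 0.1, 0.6, 1, 0, 55, 0.1, 0.6, 2.5, 0, 55, 0.1, 0.6, 4, 0, 55, 0.1, 0.5, 5, 0, 55, 0.1, 0.5, 5.6, 0])

```text
clock: 41.68
eef_pos: [547.1, -353.3, 28.4]
tool_rot: [-3.141, 0.001, 0.045]
force: [-0.8, 0.4, 0.1]
width: 47.5
gripper_force: 0.0
```

Call:
arm_command(series=[55, 0, 0, 0, 0, 55, 0, 0, 0, 0, 55, 0, 0, 0, 0, 55, 0, 0, 0, 0, 55, 0, 0, 0, 0])

```text
clock: 42.1
eef_pos: [547.9, -354.3, 30.7]
tool_rot: [3.141, -0.001, 0.045]
force: [0.7, 0.1, 0.0]
width: 47.0
gripper_force: 0.0
```

```bash
python3 plan.py 548.2,-353.4,28,2.7
```

```text
t 42.1 at [ 547.9 -354.3   30.7    2.6] F [0.7 0.1 0. ] w 47.0 gf 0.0 rp [ 3.141e+00 -1.000e-03] q [ 0.61  0.88 -0.13  1.64  0.17  0.63 -1.14]
548.2,-353.4,28,2.7 | x 0.03 y -0.09 z 0.27 roll -0.1
```

Call:
arm_command(series=[55, 0, -0.1, 0.3, 0, 45, 0, -0.1, 0.3, 0, 30, 0, -0.1, 0.3, 0, 0, 0, -0.1, 0.3, 0, 0, 0, -0.1, 0.3, 0])

```text
clock: 42.52
eef_pos: [547.4, -352.9, 27.1]
tool_rot: [-3.142, -0.0, 0.045]
force: [0.1, 0.3, 2.1]
width: 22.0
gripper_force: 58.6
```

Call:
arm_command(series=[0, 0, 0, 0, 0, 0, 0, 0, 0, 0, 0, 0, 0, 0, 0, 0, 0, 0, 0, 0, 0, 0, 0, 0, 0])

```text
clock: 42.93
eef_pos: [547.5, -352.9, 27.1]
tool_rot: [3.142, -0.0, 0.045]
force: [-1.9, 0.9, 3.4]
width: 22.3
gripper_force: 58.7
```

Call:
arm_command(series=[0, 0, -0.4, 0, 0, 0, 0, -0.8, 0, 0, 0, 0, -1.2, 0, 0, 0, 0, -1.5, 0, 0, 0, 0, -1.6, 0, 0])

```text
clock: 43.35
eef_pos: [546.9, -341.1, 27.2]
tool_rot: [3.135, -0.002, 0.044]
force: [0.2, -9.0, -1.4]
width: 22.3
gripper_force: 58.7
```

```bash
python3 plan.py 548.2,-341.4,28,2.7
```

```text
t 43.35 at [ 546.9 -341.1   27.2    2.5] F [ 0.2 -9.  -1.4] w 22.3 gf 58.7 rp [ 3.135e+00 -2.000e-03] q [ 0.58  0.88 -0.12  1.67  0.17  0.6  -1.17]
548.2,-341.4,28,2.7 | x 0.13 y 0.03 z -0.08 roll -0.2
```

Call:
arm_command(series=[0, 0, 0, 0, 0, 0, 0, 0, -0.3, 0, 0, 0, 0, -0.6, 0, 0, 0, 0, -0.9, 0, 0, 0, 0.1, -1.3, 0])

```text
clock: 43.77
eef_pos: [546.6, -339.8, 39.7]
tool_rot: [3.139, -0.0, 0.044]
force: [1.1, -4.0, -1.4]
width: 22.0
gripper_force: 58.8
```

Call:
arm_command(series=[0, 0, 0, -0.5, 0, 0, 0, 0.1, -1, 0, 0, 0, 0.1, -1.5, 0, 0, 0, 0.1, -2.2, 0, 0, 0, 0.1, -3, 0])

```text
clock: 44.18
eef_pos: [546.6, -337.7, 70.1]
tool_rot: [-3.14, 0.001, 0.046]
force: [-0.7, -0.4, -1.7]
width: 22.0
gripper_force: 58.9
```

Call:
arm_command(series=[0, 0, 0, -1.5, 0, 0, 0, 0, -3, 0, 0, 0, 0, -4, 0, 0, 0, 0, -5, 0, 0, 0, 0, -5, 0])

```text
clock: 44.6
eef_pos: [548.1, -339.4, 122.3]
tool_rot: [3.14, -0.003, 0.045]
force: [1.5, 0.0, -0.8]
width: 22.0
gripper_force: 58.9
```

```bash
python3 plan.py 622.2,-36.4,90,-3
```

```text
t 44.6 at [ 548.1 -339.4  122.3    2.6] F [ 1.5  0.  -0.8] w 22.0 gf 58.9 rp [ 3.14e+00 -3.00e-03] q [ 0.6   0.75 -0.15  1.63  0.15  0.77 -1.14]
622.2,-36.4,90,-3 | x 4.38 y -14.97 z 1.62 roll 2.8
622.2,-36.4,90,-3 | x 3.65 y -15.16 z 1.62 roll 2.8
```

Call:
arm_command(series=[0, 0.9, -3, 0, 0.6, 0, 1.8, -6, 0, 1.2, 0, 2.6, -9, 0.5, 1.8, 0, 3.5, -12, 1, 2.4, 0, 4.4, -15, 1.6, 2.8])

```text
clock: 45.02
eef_pos: [583.9, -185.6, 103.4]
tool_rot: [-3.141, 0.0, -0.005]
force: [-0.2, -0.5, -0.9]
width: 22.2
gripper_force: 59.0
```

Call:
arm_command(series=[0, 0.8, -3.2, 0.4, 0.6, 0, 1.6, -6.5, 0.8, 1.2, 0, 2.5, -9.8, 1.2, 1.8, 0, 3.2, -13, 1.6, 2.4, 0, 3.7, -15.2, 1.6, 2.8])

```text
clock: 45.43
eef_pos: [621.2, -30.4, 86.5]
tool_rot: [-3.139, 0.002, -0.05]
force: [0.1, 0.4, -0.2]
width: 22.1
gripper_force: 59.0
```

Call:
arm_command(series=[0, 0, 0, 0.5, 0, 0, 0, 0, 1, 0, 0, 0, 0, 1.5, 0, 0, 0, 0, 2, 0, 0, 0, 0, 2, 0])

```text
clock: 45.85
eef_pos: [620.3, -37.3, 66.4]
tool_rot: [3.14, 0.003, -0.055]
force: [-0.1, 0.2, 0.0]
width: 21.9
gripper_force: 59.0
```

```bash
python3 plan.py 622.2,-36.4,8,-3
```

```text
t 45.85 at [620.3 -37.3  66.4  -3.2] F [-0.1  0.2  0. ] w 21.9 gf 59.0 rp [3.14e+00 3.00e-03] q [ 0.05  0.8  -0.07  1.72  0.08  0.63 -1.68]
622.2,-36.4,8,-3 | x 0.18 y -0.10 z 5.84 roll -0.2
```

Call:
arm_command(series=[0, 0.1, 0, 1, 0, 0, 0.1, 0, 2.5, 0, 0, 0.1, 0, 4, 0, 0, 0.1, 0, 5, 0, 0, 0.1, 0, 5.5, 0])

```text
clock: 46.27
eef_pos: [621.5, -36.0, 11.0]
tool_rot: [3.141, 0.002, -0.054]
force: [-0.5, -0.2, -1.0]
width: 22.0
gripper_force: 59.0
```

Call:
arm_command(series=[0, 0, 0, 0.2, 0, 0, 0, 0, 0.4, 0, 0, 0, 0, 0.5, 0, 0, 0, 0, 0.5, 0, 0, 0, 0, 0.5, 0])

```text
clock: 46.68
eef_pos: [623.1, -35.3, 8.4]
tool_rot: [-3.142, -0.001, -0.053]
force: [0.5, -0.8, -0.6]
width: 21.7
gripper_force: 59.0
```

```bash
python3 plan.py 622.2,-36.4,6.5,-3
```

```text
t 46.68 at [623.1 -35.3   8.4  -3. ] F [ 0.5 -0.8 -0.6] w 21.7 gf 59.0 rp [-3.142e+00 -1.000e-03] q [ 0.05  0.89 -0.06  1.73  0.09  0.52 -1.69]
622.2,-36.4,6.5,-3 | x -0.08 y 0.11 z 0.19 roll -0.0
```

Call:
arm_command(series=[0, 0, 0.1, 0.1, 0, 0, 0, 0.1, 0.2, 0, 0, 0, 0.1, 0.2, 0, 28, 0, 0.1, 0.2, 0, 32, 0, 0.1, 0.2, 0])

```text
clock: 47.1
eef_pos: [622.6, -36.3, 6.0]
tool_rot: [-3.142, -0.0, -0.053]
force: [0.1, -0.1, 0.5]
width: 27.0
gripper_force: 0.0
```

Call:
arm_command(series=[38, 0, 0, 0, 0, 40, 0, 0, 0, 0, 40, 0, 0, -1, 0, 40, 0, 0, -3, 0, 40, 0, 0, -6, 0])

```text
clock: 47.52
eef_pos: [620.6, -36.2, 64.8]
tool_rot: [3.142, 0.005, -0.053]
force: [0.1, -0.2, -0.8]
width: 34.0
gripper_force: 0.0
```

Call:
arm_command(series=[45, 0, 0, -3, 0, 50, 0, 2, -6, 0, 55, -0.4, 5, -9, 0, 55, -0.7, 9, -12, 0, 55, -1, 13, -14, 0])

```text
clock: 47.93
eef_pos: [607.8, -154.7, 203.6]
tool_rot: [-3.141, -0.004, -0.05]
force: [1.5, -1.1, -0.0]
width: 46.5
gripper_force: 0.0
```

Call:
arm_command(series=[55, -1, 4, 0, 0, 55, -2, 8, 0, 0, 55, -3, 12, 0, 0, 55, -4, 16, 0, 0, 55, -5, 20, 0, 0])

```text
clock: 48.35
eef_pos: [545.7, -353.6, 201.1]
tool_rot: [3.141, -0.001, -0.053]
force: [1.0, 0.3, 0.6]
width: 47.0
gripper_force: 0.0
```

Call:
arm_command(series=[55, 0, 2, 0, 0, 55, 0, 4, 0, 0, 55, 0, 5, 0, 0, 55, 0, 5, 0, 0, 55, 0, 5, 0, 0])

```text
clock: 48.77
eef_pos: [544.1, -400.9, 200.2]
tool_rot: [-3.141, -0.0, -0.053]
force: [0.6, 0.8, -0.2]
width: 47.0
gripper_force: 0.0
```

```bash
python3 pl.py z; python3 wt.py y 330 580 -160 60 40 60; python3 - <<'E'
from h import *
p,d=grab('top','w'); C=cloud('top',d); hsv=cv2.cvtColor(p,cv2.COLOR_RGB2HSV)
X,Y,Z=C[...,0],C[...,1],C[...,2]
# mat margins around the plaque: cork seen beside it, along x and along y
for lab,sel,ax in(('x-line',(abs(Y-66)<30)&(X>390)&(X<525),0),('y-line',(abs(X-460)<18)&(Y>-25)&(Y<155),1)):
    hi=sel&(Z>12)&(Z<25); q=C[hi][:,ax]; print(lab,'plaque',np.percentile(q,[1,99]).round(1))
H,S,V=[hsv[...,i].astype(int) for i in range(3)]
m=(X>390)&(X<530)&(Y>-25)&(Y<155)&(S>80)&(H<18)&(V<200)
r,w=rect(m,'top',4); print('mat',r)
cv2.imwrite('pics/w1.png',cv2.resize(p[95:245,130:390,::-1],(800,462),interpolation=cv2.INTER_CUBIC))
E
```

```text
n 596 z [12.3 18.4 23.8]
plaque ((461.96270751953125, 66.70677185058594), (58.97292709350586, 109.87327575683594), 2.6454758644104004)
((464.6620178222656, 55.07594299316406), (137.52003479003906, 82.65523529052734), 84.35474395751953)
slope [-5.0000e-03 -1.0000e-03  1.8321e+01]
n 51 z 49.60472511489905
((449.8682556152344, -76.00932312011719), (22.226606369018555, 22.44391632080078), 44.02030563354492) [450.5 -76.5  49.2]
x-line plaque [433.8 488.9]
y-line plaque [ 12.5 119.2]
mat ((460.9308776855469, 64.1924819946289), (106.0855941772461, 152.66445922851562), 1.9347418546676636)
```

View pics/w1.png

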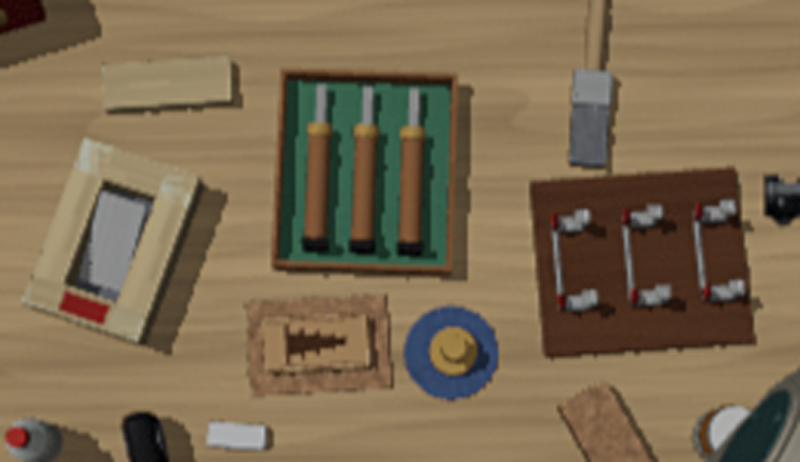

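The view shows all three gouges flat in the tray at about (318,185), (365,185) and (412,185), and the rack empty. The plaque lies picture up on the mat at (318,343), within about 3 mm of centre, and the weight stands on the coaster at (453,350). The bystanders are where they were, and the gripper is touching nothing.

```bash
python3 -c "
from cell import workorder; print(workorder.finish_job())"
```

```text
the job is handed in; nothing more can be done
None
```

I handed the job in at about 49 s of the 176 s: the weight stands on the coaster, the plaque lies flat and picture up within about 3 mm of the mat's centre, all three gouges lie in the tray, and the other things on the bench were left alone.

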